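Dip reading of the sensor test reservoir

ROBOT

A 7-joint arm with a two-finger parallel gripper is mounted at the origin on the work surface. World frame = base frame: x ahead of the robot, y to its left, z up, the work surface at z = 0. Lengths are in m, angles in rad, forces in N, time in s.
With the tool pointing down it reaches from about 0.425 to 1.025 m from the base axis. Payload 9.4 kg.
Tool frame: the origin (TCP) lies between the finger pads; the fingertips stand 14 mm ahead of it and the grasp point (between the pads) lies 5 mm behind it; z points along the fingers, y is the line along which they close (so a half turn about z gives the same grasp; the last joint's range is limited). The gripper opens to 85 mm and grips with 20 to 120 N. Pads are 22 mm wide; open, the fingers measure 114 mm over their backs; the gripper's body (76 mm by 85 mm) begins 54 mm behind the grasp point. The pads swing forward as they close: fully open they stand 13 mm farther back than shut.
Start: joints at [-1.229, 0.599, -0.003, 1.599, 0.002, 0.943, -0.08], TCP at [0.295, 0.662, 0.222] pointing down, gripper open.
Joint ranges: [-2.57, 2.57], [-0.35, 1.97], [-1.29, 1.29], [0.11, 2.56], [-1.05, 4.19], [0.11, 1.86], [-2.63, 2.63]. Speed limits (rad/s): [2.22, 2.22, 3.01, 3.01, 3.14, 3.14, 3.14].

INTERFACE

Orientations are given as [roll, pitch, yaw] about the fixed x, y, z axes, in that order (R = Rz(yaw) Ry(pitch) Rx(roll)).
In Python, from bench import status, optics, workorder gives the robot as it stands.
- The arm moves only by the tool apply_moves, never from a script. Its argument "plan" is a list that holds one entry, the list of rows, each a list of 5 numbers: the shift along the tool's x, y, z each as a share of 2.5 cm, from -1 to 1, then the turn about the tool's z as a share of 180 degrees, from -1 to 1, then the opening, from -1 (shut) to 1 (fully open). A call has 1 to 8 rows; each row shifts and turns the commanded pose from where the row before left it, along the tool's axes as they then stand; what a row does not reach is not made up. A row lasts 1/12 s, in which the tool goes at most 41.7 mm and 7.16 degrees, less where a joint would pass 70% of its speed; a pose out of reach is approached as far as the arm can. A call with a number of a shift or a turn outside -1 to 1 is refused whole. A call with a gripper value outside its range is refused whole. The fingers move at their own pace and stop on an object; "force" is the grip in N (left out, the last holds). Time passes only in rows, so rows that do not move let the fingers close. It gives the time, the measured TCP pose, the force, the opening and the grip force at its end, in the units of the state.
- status.observe(): the state, without advancing time (a new reading comes with each control period).
- optics.read_camera(name): name is "side" or "top"; returns a dict with "pixels" (384x512x3 uint8, red, green, blue), "camera_matrix" (3x3 intrinsics, pixels), "dist_coeffs" ([k1, k2, p1, p2, k3] as OpenCV has them; the pictures are not rectified), "R" (3x3) and "t" (3): a world point X has camera coordinates R X + t. Camera axes: x right, y down, z forward; pixel columns grow to the right and rows downward; lengths in m; the calibration is good to about 2 mm. A picture is of the moment at which its call begins. There is no depth.
- workorder.sign_off(): hands the job in; it is judged then, once.
The state is a dict: "time_s": time; "joint_pos": joint angles; "joint_velocities": joint speeds; "effort": joint torques, N m; "tcp_pos": TCP position; "tool_rot": TCP orientation; "ft_force": force on the tool from outside, world axes, zero at the start; "ft_torque": the same for the moment, N m; "grip_width": finger opening in m; "grasp_force": force on a finger pad.
Only numpy, scipy, OpenCV 4.12 (cv2) and the standard library are available. Lean on these libraries where they do the work, as an engineer would, in place of code of your own. Each camera call takes 0.05 s, during which the arm holds its last target. There are 200 camera calls.

TASK

Take a dip reading of the test reservoir: first slide the drip dish along the bench, without lifting it, onto the yellow ring under the mouth of the sloping brass dip tube. Then take the gauge rod from its rest, slide it down the tube without forcing it until its brass collar stops on the mouth, and draw it out again. Finish holding the rod still and level in the gripper for reading, its tip about a hand's breadth above the dish and clear of everything; leave the other equipment where it stands.

Things in the scene. Friction and masses are not known exactly. Their poses are not given: they have to be found in the camera images.
- reservoir: Fixed grey tank with a white lid, 200 (x) x 180 (y) x 130 mm, a level sensor head, a small box (up to 172 mm high) on the rear half of its lid, and a blue motor valve on its rear face. Origin: centre of its underside on the bench. Its own +x points to the side on which the dip tube leans out.
- tube: Fixed brass dip tube in the reservoir's +x wall, leaning outward at 45 degrees. Origin: centre of its open mouth, 160 mm above the bench, 60 mm out from the wall. Its own +z runs along its axis out of the mouth (up, and toward the reservoir's +x). Bore 14 mm, flared to 25 mm over the last 14 mm; outside 20 mm, 31 mm at the mouth; 158 mm long, open below.
- ring_mark (a point): Centre, on the bench, of the flat yellow ring of tape (outside 152 mm, inside 138 mm) where the drip dish belongs: under the tube's mouth, 20 mm farther out.
- dish: Loose round aluminium drip dish, 130 mm diameter, 26 mm high, upright wall 3 mm thick, about 0.2 kg. Origin: centre of its underside.
- rod: Loose gauge rod, 0.16 kg. Origin: on its axis, at the collar's seating face; own +x to the tip. Steel shaft 10 mm thick, graduated, round-tipped, x = 0 to 150 mm; brass collar 32 mm diameter, x = -8 to 0; orange handle 18 mm wide (y), 20 mm thick (z), x = -130 to -20 mm. At the start it lies level in its rest, axis 60 mm above the bench (handle sides upright). Balances near the collar.
- rod_tip (a point): The rod's tip, on its axis, 150 mm past the collar's seating face.
- rod_grip (a point): Middle of the part of the handle that is free of the rest, on the rod's axis, 70 mm behind the collar's seating face.
- rest: Fixed grey rest: two notched uprights 67 mm high on a base 270 x 50 x 8 mm, x along the rod lying in it. Origin: centre of the underside, below the rod's collar. The uprights hold the shaft (x = 80 to 90 mm, 30 mm wide) and the handle's end (x = -123 to -113 mm, 40 mm wide); only the base is below the handle between them. The rod lifts straight out.
- valve: Bystander: loose blue motor valve with a brass body on top, 73 x 62 x 116 mm high. Origin: centre of its underside.
- probe_cup: Bystander: loose clear cup, 80 mm diameter at the rim, with a blue probe standing in it, 135 mm high. Origin: centre of its underside.
- enclosure: Bystander: loose open white instrument box with a green circuit board, 120 x 120 x 55 mm. Origin: centre of its underside.
Mind the look-alikes: they are no part of the job. Of the things that look like the dish, take the one that is farthest to the robot's right at the start.

How it is judged:
On the way, in this order (a step that is already met when the one before it is completed fails the run):
1. the drip dish stands still on the yellow ring, its centre within 20 mm of the ring's centre (horizontal distance between dish and ring_mark below 0.02 m and linear speed of dish below 0.02 m/s), for 0.2 s.
2. the rod is down the tube with its collar stopped on the mouth (seating face within 4 mm of it along the tube, rod in line with the tube) (z of rod in the frame of tube below 0.004 m and distance between rod and tube below 0.006 m and angle between the x axis of rod and the z axis of tube, either way round below 0.07 rad and z of rod_tip in the frame of tube below -0.14 m), for 0.2 s.
At the end, for the whole second after the job is handed in: The rod is held still in the fingers and touches nothing else, level within 8 degrees, its tip over the dish (within 65 mm of its centre) and 60 to 250 mm above the bench; the dish stands flat on the bench with its centre within 25 mm of the ring's centre (angle between rod's own x axis and vertical between 1.43 and 1.71 rad and horizontal distance between rod_tip and dish below 0.065 m and height (world z) of rod_tip between 0.06 and 0.25 m and linear speed of rod below 0.02 m/s and angular speed of rod below 0.15 rad/s and contact force between rod and the fingers above 2 N and contact force between rod and reservoir below 0.1 N and contact force between rod and dish below 0.1 N and contact force between rod and rest below 0.1 N and contact force between rod and valve below 0.1 N and contact force between rod and probe_cup below 0.1 N and contact force between rod and enclosure below 0.1 N and horizontal distance between dish and ring_mark below 0.025 m and height (world z) of dish below 0.004 m and angle between dish's own z axis and vertical below 0.05 rad); the arm keeps its last pose, push and grip.
It fails at once if the dish is lifted or tipped instead of slid (height (world z) of dish above 0.01 m or angle between dish's own z axis and vertical above 0.2 rad).
It fails at once if the rod is forced against the reservoir or its tube (over 45 N) (contact force between rod and reservoir above 45 N).
It fails at once if the valve, the probe cup or the instrument box is moved by more than 15 mm (distance of any of valve, probe_cup, enclosure from where it was at the start of the episode above 0.015 m).
It also fails if it takes over 67 s, if anything falls off the work surface, if the arm or the gripper's body presses on something with over 40 N, if the wrist force passes 120 N, or if a joint passes its speed limit or range.

## Working session

There is one attempt and no reset: what is moved stays moved. The work goes in short steps, Python scripts to look and compute and a tool call to move; the robot and the scene stay as the last step left them, time stands still between calls to the robot, and variables do not carry over. Pictures are saved under pics/ and viewed, at most 10 in all, crops included, and the job is handed in when it is done.

Besides the shell and the picture viewer there is one more tool, called as name(argument=value, ...), one argument or row to a line, values as JSON. apply_moves: Moves the arm, as the interface text tells. Shift numbers are shares of 2.5 cm and turn numbers shares of 180 degrees, none past 1 either way. Its arguments: {"type":"object","properties":{"plan":{"type":"array","items":{"type":"array","items":{"type":"array","items":{"type":"number","minimum":-1,"maximum":1}}}},"force":{"type":"number"}},"required":["plan"]}

```bash
mkdir -p pics; cat > h.py <<'E'
import numpy as np, cv2, pickle
from bench import status, optics, workorder
def grab(n):
    c=optics.read_camera(n); c={k:np.array(v) for k,v in c.items()}; pickle.dump(c,open(f'{n}.pkl','wb')); return c
def load(n): return pickle.load(open(f'{n}.pkl','rb'))
def ray(c,uv):
    p=cv2.undistortPoints(np.array(uv,float).reshape(-1,1,2),c['camera_matrix'],c['dist_coeffs']).reshape(-1,2)
    d=np.c_[p,np.ones(len(p))]@c['R']; return -c['R'].T@c['t'], d
def plane(c,uv,z):
    o,d=ray(c,uv); return o+d*((z-o[2])/d[:,2])[:,None]
def proj(c,X):
    return cv2.projectPoints(np.array(X,float).reshape(-1,3),cv2.Rodrigues(c['R'])[0],c['t'],c['camera_matrix'],c['dist_coeffs'])[0].reshape(-1,2)
def tri(uv1,c1,uv2,c2):
    o1,d1=ray(c1,uv1);o2,d2=ray(c2,uv2);d1,d2=d1[0],d2[0]
    s=np.linalg.lstsq(np.c_[d1,-d2],o2-o1,rcond=None)[0]
    a,b=o1+s[0]*d1,o2+s[1]*d2; return (a+b)/2,np.linalg.norm(a-b)
def save(img,name,s=1):
    cv2.imwrite(f'pics/{name}.png',cv2.resize(img[:,:,::-1],None,fx=s,fy=s,interpolation=cv2.INTER_CUBIC))
E
python3 - <<'E'
from h import *
for n in('top','side'):
    c=grab(n); save(c['pixels'],n+'0',1.5); print(n,'campos',-c['R'].T@c['t'],'fwd',c['R'][2],'right',c['R'][0])
print(status.observe())
E
```

```text
top campos [ 0.45820934 -0.07339664  1.27902368] fwd [ 0.08354033 -0.01564909 -0.99638151] right [ 0.01071699 -0.99980475  0.01660141]
side campos [ 0.10908493 -0.82005753  0.90713977] fwd [ 0.39257641  0.63328409 -0.66695953] right [ 0.84381634 -0.53648134 -0.01271847]
{'time_s': 0.1, 'joint_pos': array([-1.22872583,  0.60006083, -0.0025478 ,  1.60003834,  0.00180737,
        0.94290182, -0.07984987]), 'joint_velocities': array([-0.00110695, -0.00264079,  0.00108794, -0.00149438, -0.00087422,
       -0.00024038,  0.00093307]), 'effort': array([ 5.45601040e-03, -7.77982306e+01,  1.56971656e+00, -2.58627945e+01,
        1.26050395e-02,  5.49600780e-03, -3.44047555e-05]), 'tcp_pos': array([0.29464955, 0.66195604, 0.22149603]), 'tool_rot': array([-3.14019286e+00,  1.34506079e-04,  2.72283885e+00]), 'ft_force': array([-0.83102348, -1.17109805,  0.96956412]), 'ft_torque': array([ 0.0385854 , -0.04827271,  0.00478174]), 'grasp_force': 0.0, 'grip_width': 0.08567074450708226}
```

View pics/top0.png

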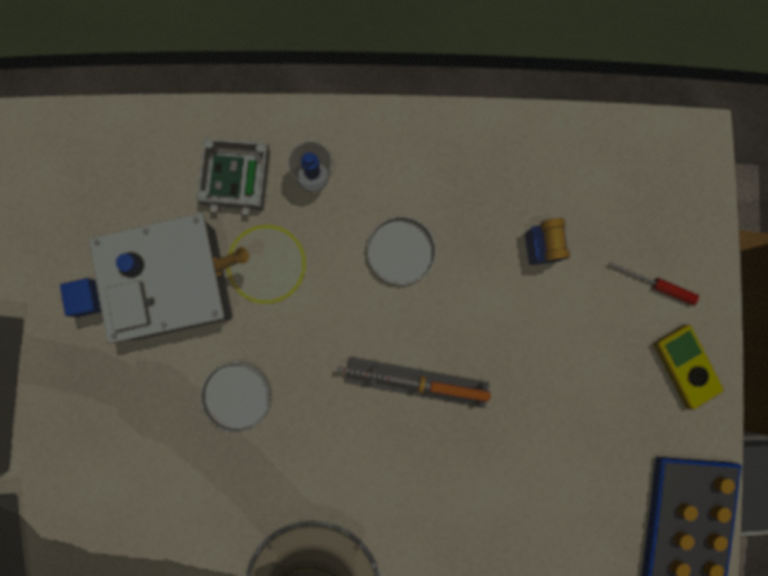

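View pics/side0.png

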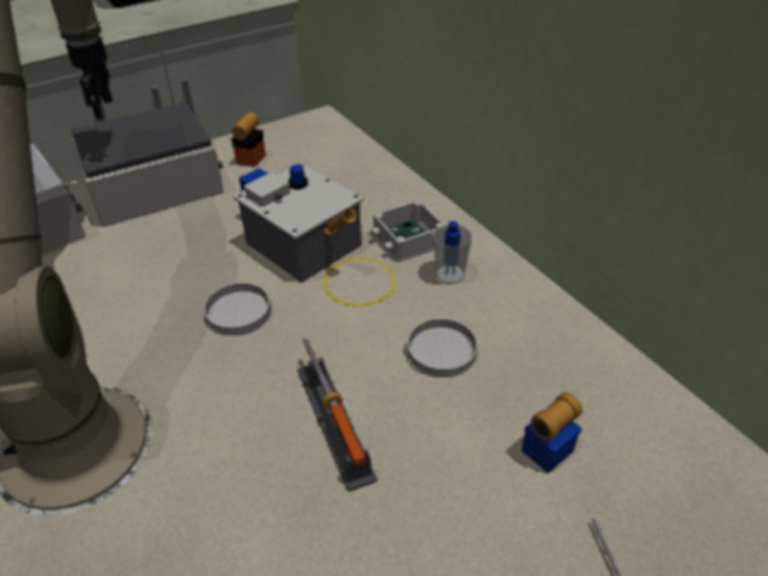

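Top picture (1.5x pixels): the reservoir is at (160,280), the tube mouth at (243,257), the yellow ring at (266,263) and the rod at (415,385) with its tip to the left. Two things look like the dish: A at (400,252) and B at (237,397). Image right is the robot's right, so A is the one meant. I'll measure now and check A in a crop.

```bash
python3 - <<'E'
from h import *
c=load('top');im=c['pixels'];hsv=cv2.cvtColor(im,cv2.COLOR_RGB2HSV)
def comps(m,amin=20):
    n,l,s,ce=cv2.connectedComponentsWithStats(m.astype(np.uint8));return [(l==i,s[i],ce[i]) for i in range(1,n) if s[i,4]>=amin]
H,S,V=hsv[...,0].astype(int),hsv[...,1].astype(int),hsv[...,2].astype(int)
# ring
for m,s,ce in comps((H>22)&(H<36)&(S>105),15): print('yellow',s,ce.round(1))
m=(H>22)&(H<36)&(S>105);ys,xs=np.nonzero(m[140:210,145:210]);P=plane(c,np.c_[xs+145,ys+140],0)[:,:2]
def circ(P):
    for _ in range(5):
        a=np.linalg.lstsq(np.c_[2*P,np.ones(len(P))],(P**2).sum(1),rcond=None)[0];r=np.sqrt(a[2]+a[:2]@a[:2])
        e=abs(np.hypot(*(P-a[:2]).T)-r);P=P[e<0.006]
    return a[:2],r,len(P)
print('ring',circ(P),'want r .0725')
# dishes: white interior
for nm,(u,v) in {'A':(267,168),'B':(158,264)}.items():
    w=(S<40); w[:, :]&=True
    x0,y0=u-30,v-30; sub=im[y0:y0+60,x0:x0+60]
    m=((S[y0:y0+60,x0:x0+60]<28)).astype(np.uint8)
    cs=max(cv2.findContours(m,0,cv2.CHAIN_APPROX_NONE)[0],key=cv2.contourArea)[:,0]+[x0,y0]
    print(nm,cv2.minEnclosingCircle(cs), 'rim',circ(plane(c,cs,.026)[:,:2]),'floor',circ(plane(c,cs,.003)[:,:2]))
# rod
for m,s,ce in comps((H<14)&(S>170)&(V>110),30):
    ys,xs=np.nonzero(m);P=plane(c,np.c_[xs,ys],.068)[:,:2];q=P.mean(0);w,U=np.linalg.eigh(np.cov((P-q).T))
    t=(P-q)@U[:,1];print('orange',s,ce.round(1),q,U[:,1],'len',np.ptp(t),q+U[:,1]*t.min(),q+U[:,1]*t.max(),'yaw',np.degrees(np.arctan2(U[1,1],U[0,1])))
    if s[0]<360: pass
# lid
m=((S<28)&(V>110))
lid=im[135:235,50:160]
save(im[135:275,30:310],'crop_t',2.8)
save(load('side')['pixels'][100:340,120:400],'crop_s',2.4)
E
```

```text
yellow [151 150  53  53 381] [177.9 175.1]
yellow [ 436  216   47   57 1076] [459.5 247.5]
ring (array([0.61088306, 0.0970563 ]), np.float64(0.07233295091001195), 380) want r .0725
A ((267.0, 166.73684692382812), 22.8742618560791) rim (array([ 0.63393166, -0.15710595]), np.float64(0.06100810132902291), 161) floor (array([ 0.63721085, -0.15864792]), np.float64(0.062155873444606956), 160)
B ((157.0725555419922, 264.119873046875), 23.120088577270508) rim (array([0.3621766 , 0.14339844]), np.float64(0.06097756426077375), 136) floor (array([0.36041386, 0.14737784]), np.float64(0.0620968439723618), 136)
```

View pics/crop_t.png

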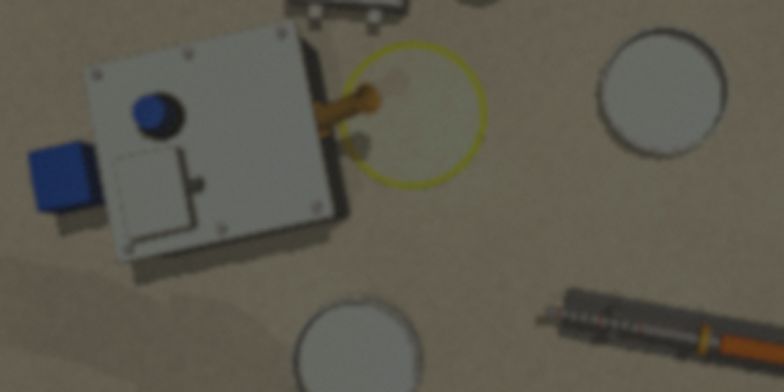

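View pics/crop_s.png

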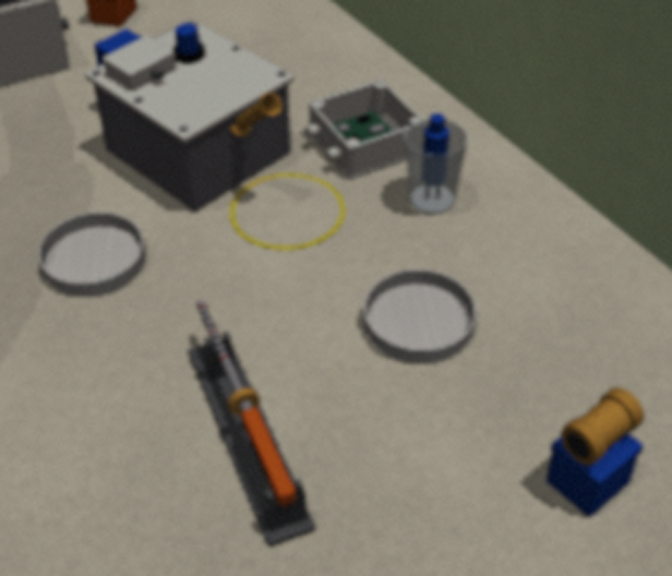

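Crop: disc A (663,93) is the round dish with an upright wall, it stands on the robot's right, and it fits r = 62 mm on its floor. So A is confirmed. Next I need the lid corners, which give the tube heading, and the rod axis.

```bash
python3 - <<'E'
from h import *
c=load('top');s=load('side');im=c['pixels']
k=np.array([[85,70],[298,20],[335,215],[118,262]])/2.8+[30,135]
L=plane(c,k,.13)[:,:2];print('lid',L,'sides',[np.linalg.norm(L[i]-L[(i+1)%4]) for i in range(4)])
ux=(L[1]-L[0]+L[2]-L[3]);uy=L[0]-L[3]+L[1]-L[2];
print('ux',ux/np.linalg.norm(ux),np.degrees(np.arctan2(ux[1],ux[0])),'uy->',np.degrees(np.arctan2(uy[1],uy[0]))-90)
for nm,cc,roi,z in(('top',c,(220,350,230,280),.069),):
    h=cv2.cvtColor(cc['pixels'],cv2.COLOR_RGB2HSV).astype(int)
    m=((h[...,0]<13)&(h[...,1]>150)).astype(np.uint8);m[:roi[2]]=0;m[roi[3]:]=0;m[:,:roi[0]]=0;m[:,roi[1]:]=0
    ys,xs=np.nonzero(m);print(len(xs))
    P=plane(cc,np.c_[xs,ys],z)[:,:2];q=P.mean(0);w,U=np.linalg.eigh(np.cov((P-q).T));u=U[:,1]*np.sign(U[1,1]);t=(P-q)@u
    print('handle mid',q,'dir',u,np.degrees(np.arctan2(u[1],u[0])),'len',np.ptp(t),'front',q+u*t.max(),'rear',q+u*t.min())
tip=plane(c,np.array([[540,318]])/2.8+[30,135],.06);col=plane(c,np.array([[705,338]])/2.8+[30,135],.065)
print('tip',tip,'collar',col,'d',np.linalg.norm(tip-col),np.degrees(np.arctan2(*(tip-col)[0,1::-1])))
# side check: collar, tube mouth
sc=np.array([[242,400],[272,100]])/2.4+[120,100]
print('collar tri',tri(np.array([705,338])/2.8+[30,135],c,sc[0],s)); print('mouth tri',tri(np.array([370,98])/2.8+[30,135],c,sc[1],s))
print('dishA side floor',plane(s,np.array([[419,316]])/2.4+[120,100],.003))
E
```

```text
lid [[0.63333874 0.3887985 ]
 [0.68136274 0.18760535]
 [0.50165256 0.14758304]
 [0.45532444 0.34913411]] sides [np.float64(0.206845325303452), np.float64(0.18411283261595354), np.float64(0.20680698494979113), np.float64(0.1823797033239833)]
ux [ 0.22809724 -0.97363836] -76.81492611778519 uy-> -77.44183201396713
86
handle mid [ 0.37775524 -0.26157698] dir [0.16881925 0.98564703] 80.28082521964755 len 0.10417059724971005 front [ 0.38645779 -0.2107674 ] rear [ 0.36887178 -0.31344284]
tip [[ 0.40812971 -0.03844146  0.06      ]] collar [[ 0.39072817 -0.19642821  0.065     ]] d 0.15902084067234237 83.7144630067228
collar tri (array([ 0.38985958, -0.19620111,  0.0636447 ]), np.float64(0.0017458982874635882))
mouth tri (array([0.60615019, 0.11126949, 0.16690517]), np.float64(0.0038567950502202374))
dishA side floor [[ 0.64291069 -0.15478081  0.003     ]]
```

apply_moves(
  plan=[
    [[0, 0, -0.6, 0, 0], [-0.98, -0.94, -0.6, 0, 0], [-0.98, -0.94, 0, 0, 0], [-0.98, -0.94, 0, 0, 0], [-0.98, -0.94, 0, 0, 0], [-0.98, -0.94, 0, 0, 0], [-0.98, -0.94, 0, 0, 0], [-0.98, -0.94, 0, 0, 0]],
  ],
)

```text
time_s: 0.77
tcp_pos: [0.3849, 0.4405, 0.252]
tool_rot: [-3.141, 0.0, 2.723]
ft_force: [0.9, -0.1, -0.1]
grip_width: 0.0429
grasp_force: 0.0
```

apply_moves(
  plan=[
    [[-0.98, -0.94, 0, 0, 0], [-0.98, -0.94, 0, 0, 0], [-0.98, -0.94, 0, 0, 0], [-0.98, -0.94, 0, 0, 0], [-0.98, -0.94, 0, 0, 0], [-0.98, -0.94, 0, 0, 0], [-0.98, -0.94, 0, 0, 0], [-0.98, -0.94, 0, 0, 0]],
  ],
)

```text
time_s: 1.43
tcp_pos: [0.4874, 0.1892, 0.2522]
tool_rot: [-3.141, -0.0, 2.723]
ft_force: [0.8, 0.1, 1.1]
grip_width: 0.0426
grasp_force: 0.0
```

apply_moves(
  plan=[
    [[-0.98, -0.94, 0, 0.0397, 0], [0, 0, 0, 0.0397, 0], [0, 0, 0, 0.0397, 0], [0, 0, 0, 0.0397, 0], [0, 0, 0, 0.0397, 0], [0, 0, 0, 0.0397, 0], [0, 0, 0, 0.0397, 0], [0, 0, 0, 0.0397, 0]],
  ],
)

```text
time_s: 2.1
tcp_pos: [0.4998, 0.1594, 0.2521]
tool_rot: [-3.141, 0.0, 1.719]
ft_force: [-0.5, 0.8, 0.1]
grip_width: 0.0425
grasp_force: 0.0
```

apply_moves(
  plan=[
    [[0, 0, 0, 0.0396, 0], [0, 0, 0, 0.0396, 0], [0, 0, 0, 0.0396, 0], [0, 0, 0, 0.0396, 0], [0, 0, 0, 0.0396, 0], [0, 0, 0, 0.0396, 0], [0, 0, 0, 0.0396, 0], [0, 0, 0, 0.0396, 0]],
  ],
)

```text
time_s: 2.77
tcp_pos: [0.4998, 0.1594, 0.2521]
tool_rot: [-3.141, 0.0, 0.724]
ft_force: [0.1, 0.4, -0.3]
grip_width: 0.0427
grasp_force: 0.0
```

apply_moves(
  plan=[
    [[0, 0, 0, 0.0396, 0], [0, 0, 0, 0.0396, 0], [0, 0, 0, 0.0396, 0], [0, 0, 0, 0.0396, 0], [0.15, 0.95, 0, 0, 0], [0.15, 0.95, 0, 0, 0], [0.15, 0.95, 0, 0, 0], [0.15, 0.95, 0, 0, 0]],
  ],
)

```text
time_s: 3.43
tcp_pos: [0.5366, 0.0698, 0.2521]
tool_rot: [3.142, 0.0, 0.233]
ft_force: [0.6, -0.3, -0.3]
grip_width: 0.0426
grasp_force: 0.0
```

apply_moves(
  plan=[
    [[0.15, 0.95, 0, 0, 0], [0.15, 0.95, 0, 0, 0], [0.15, 0.95, 0, 0, 0], [0.15, 0.95, 0, 0, 0], [0.15, 0.95, 0, 0, 0], [0.15, 0.95, 0, 0, 0], [0.15, 0.95, 0, 0, 0], [0.15, 0.95, 0, 0, 0]],
  ],
)

```text
time_s: 4.1
tcp_pos: [0.6095, -0.1085, 0.252]
tool_rot: [-3.141, 0.001, 0.232]
ft_force: [0.3, 0.3, 0.3]
grip_width: 0.0427
grasp_force: 0.0
```

apply_moves(
  plan=[
    [[0.15, 0.95, 0.4, 0, 0], [0.15, 0.95, 0.8, 0, 0], [0.15, 0.95, 0.8, 0, 0], [0.15, 0.95, 0.8, 0, 0], [0.15, 0.95, 0.8, 0, 0], [0, 0, 0, 0, 0]],
  ],
)

```text
time_s: 4.6
tcp_pos: [0.6537, -0.2232, 0.1583]
tool_rot: [3.141, 0.005, 0.228]
ft_force: [-0.2, 0.4, 0.4]
grip_width: 0.0429
grasp_force: 0.0
```

apply_moves(
  plan=[
    [[0, -0.15, 0.8, 0, 0], [0, 0, 0.9, 0, 0], [0, 0, 0.9, 0, 0], [0, 0, 0.9, 0, 0], [0, 0, 0.8, 0, 0], [0, 0, 0.6, 0, 0], [0, 0, 0.55, 0, 0], [0, 0, 0, 0, 0]],
  ],
)

```text
time_s: 5.27
tcp_pos: [0.6529, -0.2143, 0.0235]
tool_rot: [-3.14, 0.003, 0.232]
ft_force: [-0.3, 0.5, -0.4]
grip_width: 0.0425
grasp_force: 0.0
```

apply_moves(
  plan=[
    [[0, 0, 0, 0, -0.5], [0, 0, 0, 0, -0.8], [0, 0, 0, 0, -1], [0, 0, 0, 0, -1], [0, 0, 0, 0, -1], [0, 0, 0, 0, -1], [0, 0, 0, 0, -1]],
  ],
  force=25,
)

```text
time_s: 5.85
tcp_pos: [0.6543, -0.2151, 0.0264]
tool_rot: [3.141, -0.0, 0.232]
ft_force: [-1.1, -0.7, 0.3]
grip_width: 0.0002
grasp_force: 0.0
```

```bash
python3 - <<'E'
from h import *
s=grab('side');save(s['pixels'][150:300,200:400],'pinch',3)
print({k:v for k,v in status.observe().items() if k in('tcp_pos','grip_width','grasp_force','ft_force')})
E
```

```text
{'tcp_pos': array([ 0.65425341, -0.21512049,  0.02629193]), 'ft_force': array([-1.04967212, -0.0156843 , -0.13502877]), 'grasp_force': 0.0, 'grip_width': -1.94533899741804e-05}
```

View pics/pinch.png

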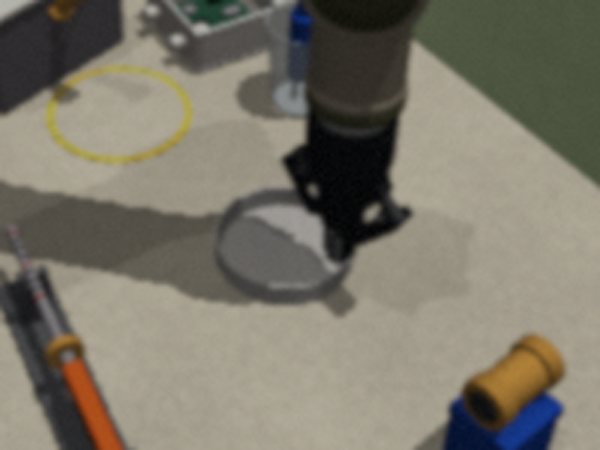

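The fingers shut on nothing (width 0, no force). In the crop the gripper tip is at (340,250), inside the near-right wall of the dish, whose centre is near (284,245). I'll measure how far off it is.

```bash
python3 - <<'E'
from h import *
s=load('side')
f=lambda a:np.array(a)/3+[200,150]
e=f([[216,242],[284,188],[284,303],[352,250]])
for z in(0,.013,.026): print(z,plane(s,e,z)[:,:2].round(4).tolist())
t=np.linspace(0,2*np.pi,13)[:-1]
for X in([.654,-.215,.026],[.654,-.215,.012]): print((proj(s,X)-[200,150])*3)
for cen in([.6385,-.157],[.634,-.157],[.643,-.154]):
    C=[[cen[0]+.065*np.cos(a),cen[1]+.065*np.sin(a),.026] for a in t]; B=[[p[0],p[1],0] for p in C]
    q=(proj(s,C)-[200,150])*3; b=(proj(s,B)-[200,150])*3
    print(cen,'rim L,R,T',q[:,0].min(),q[:,0].max(),q[:,1].min(),'base bottom',b[:,1].max(),'L,R',b[:,0].min(),b[:,0].max())
E
```

```text
0 [[0.5937, -0.1147], [0.6898, -0.0909], [0.603, -0.2103], [0.6942, -0.1926]]
0.013 [[0.5868, -0.1248], [0.6815, -0.1014], [0.5959, -0.2191], [0.6858, -0.2016]]
0.026 [[0.5799, -0.1349], [0.6732, -0.1118], [0.5888, -0.2278], [0.6774, -0.2106]]
[[334.47681938 263.5107236 ]]
[[333.38290832 273.99531786]]
[0.6385, -0.157] rim L,R,T 211.82674148321206 352.69066695863006 182.07734688830305 base bottom 303.69663187624536 L,R 211.60381028130485 350.47411852720893
[0.634, -0.157] rim L,R,T 207.74245676698655 348.83185198088836 183.87646301229321 base bottom 305.7964976700845 L,R 207.57731903652189 346.66624173517516
[0.643, -0.154] rim L,R,T 214.08184885082488 354.5142303193187 178.46298424943555 base bottom 299.47464217098366 L,R 213.82779692548957 352.2794627078994
```

apply_moves(
  plan=[
    [[0, 0, 0, 0, -0.2], [0, 0, 0, 0, 0], [0, 0, 0, 0, 0], [0, 0, -0.6, 0, 0], [0, 0, -0.8, 0, 0], [0, 0.8, -0.8, 0, 0], [0, 0.8, -0.8, 0, 0], [0, 0, 0, 0, 0]],
  ],
)

```text
time_s: 6.57
tcp_pos: [0.6653, -0.2602, 0.1069]
tool_rot: [3.134, -0.005, 0.229]
ft_force: [0.0, -1.7, 1.1]
grip_width: 0.0427
grasp_force: 0.0
```

```bash
python3 - <<'E'
from h import *
s=grab('side');t=grab('top');a=s['pixels'][150:300,220:360];b=t['pixels'][110:260,200:340]
save(np.hstack([a,b]),'lift',2.8)
print({k:v for k,v in status.observe().items() if k in('tcp_pos','grip_width','grasp_force','ft_force')})
E
```

```text
{'tcp_pos': array([ 0.66369403, -0.25531481,  0.10294721]), 'ft_force': array([ 0.40060723,  1.07660282, -0.67321149]), 'grasp_force': 0.0, 'grip_width': 0.04269261208792596}
```

View pics/lift.png

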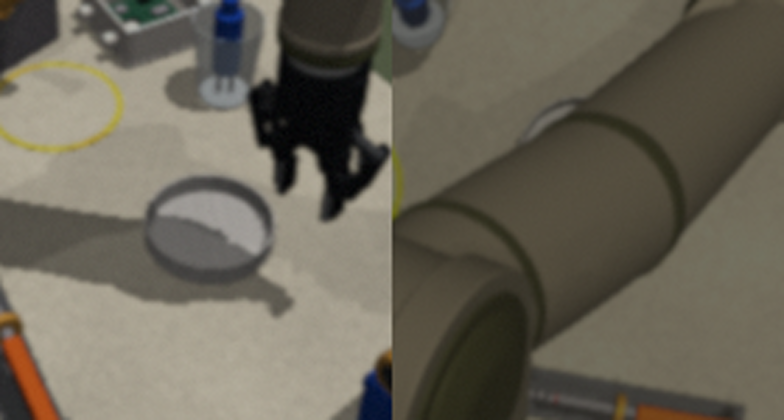

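```bash
python3 - <<'E'
from h import *
s=load('side');T=np.array([.66369,-.2553,.10295]);u=np.array([.225,-.974,0])
for d in(-.0285,-.0215,.0215,.0285):
  for dz in(0,-.014,-.03,-.045): print(d,dz,((proj(s,T+u*d+[0,0,dz])-[220,150])*2.8).round().tolist())
E
```

```text
-0.0285 0 [[273.0, 196.0]]
-0.0285 -0.014 [[272.0, 207.0]]
-0.0285 -0.03 [[271.0, 219.0]]
-0.0285 -0.045 [[270.0, 230.0]]
-0.0215 0 [[279.0, 200.0]]
-0.0215 -0.014 [[278.0, 210.0]]
-0.0215 -0.03 [[277.0, 222.0]]
-0.0215 -0.045 [[275.0, 234.0]]
0.0215 0 [[317.0, 224.0]]
0.0215 -0.014 [[316.0, 234.0]]
0.0215 -0.03 [[314.0, 246.0]]
0.0215 -0.045 [[312.0, 257.0]]
0.0285 0 [[323.0, 227.0]]
0.0285 -0.014 [[322.0, 238.0]]
0.0285 -0.03 [[320.0, 250.0]]
0.0285 -0.045 [[318.0, 261.0]]
```

apply_moves(
  plan=[
    [[0, 0, 0.8, 0, -0.5], [0, 0, 0.8, 0, -1], [0, 0, 0.7, 0, -1], [0, 0, 0.5, 0, -1], [0, 0, 0.2, 0, -1], [0, 0, 0, 0, -1], [0, 0, 0, 0, -1]],
  ],
)

```text
time_s: 7.25
tcp_pos: [0.6634, -0.254, 0.0262]
tool_rot: [-3.142, 0.0, 0.232]
ft_force: [-0.0, 0.2, 0.1]
grip_width: -0.0001
grasp_force: 0.0
```

apply_moves(
  plan=[
    [[0, 0, 0.1, 0, -1], [0, 0, 0, 0, -1], [0, 0, 0.05, 0, -1], [0, 0, 0, 0, -1]],
  ],
)

```text
time_s: 7.58
tcp_pos: [0.6635, -0.2541, 0.0227]
tool_rot: [3.141, -0.001, 0.232]
ft_force: [0.9, -0.4, -0.1]
grip_width: -0.0003
grasp_force: 0.0
```

apply_moves(
  plan=[
    [[0, 0, 0.08, 0, -1], [0, 0, 0, 0, -1], [0, 0, 0, 0, -1]],
  ],
)

```text
time_s: 7.83
tcp_pos: [0.6633, -0.2541, 0.0202]
tool_rot: [-3.142, 0.0, 0.232]
ft_force: [0.2, -0.1, 0.4]
grip_width: 0.0001
grasp_force: 0.0
```

apply_moves(
  plan=[
    [[0, 0, 0.08, 0, -1], [0, 0, 0, 0, -1], [0, 0, 0, 0, -1]],
  ],
)

```text
time_s: 8.08
tcp_pos: [0.6632, -0.2541, 0.0181]
tool_rot: [-3.141, 0.0, 0.232]
ft_force: [-0.2, -0.5, 0.1]
grip_width: -0.0001
grasp_force: 0.0
```

apply_moves(
  plan=[
    [[0, 0, 0.08, 0, -1], [0, 0, 0, 0, -1], [0, 0, 0, 0, -1]],
  ],
)

```text
time_s: 8.33
tcp_pos: [0.6632, -0.254, 0.0161]
tool_rot: [-3.141, 0.0, 0.232]
ft_force: [1.2, -0.1, 0.3]
grip_width: -0.0001
grasp_force: 0.0
```

apply_moves(
  plan=[
    [[0, 0, 0.06, 0, -1], [0, 0, 0, 0, -1], [0, 0, 0, 0, -1]],
  ],
)

```text
time_s: 8.58
tcp_pos: [0.6633, -0.2541, 0.0147]
tool_rot: [-3.142, 0.0, 0.232]
ft_force: [-0.1, 0.1, 0.5]
grip_width: -0.0
grasp_force: 0.0
```

apply_moves(
  plan=[
    [[0, 0, 0.04, 0, -1], [0, 0, 0, 0, -1], [0, 0, 0, 0, -1]],
  ],
)

```text
time_s: 8.83
tcp_pos: [0.6633, -0.2541, 0.0138]
tool_rot: [-3.142, -0.0, 0.232]
ft_force: [0.5, 0.2, 0.4]
grip_width: 0.0001
grasp_force: 0.0
```

apply_moves(
  plan=[
    [[0, 0, 0.06, 0, -1], [0, 0, 0, 0, -1], [0, 0, 0, 0, -1]],
  ],
)

```text
time_s: 9.08
tcp_pos: [0.6633, -0.2541, 0.0122]
tool_rot: [-3.142, 0.0, 0.232]
ft_force: [-0.2, 0.1, -1.0]
grip_width: -0.0001
grasp_force: 0.0
```

apply_moves(
  plan=[
    [[0, 0, 0.06, 0, -1], [0, 0, 0, 0, -1], [0, 0, 0, 0, -1]],
  ],
)

```text
time_s: 9.33
tcp_pos: [0.6633, -0.2541, 0.0107]
tool_rot: [-3.142, 0.0, 0.232]
ft_force: [-0.8, 0.1, -0.0]
grip_width: 0.0001
grasp_force: 0.0
```

```bash
python3 - <<'E'
from h import *
s=grab('side');save(s['pixels'][150:300,220:360],'tip',4)
T=np.array([.6633,-.2541,.011])
for dz in(0,-.011):print(((proj(s,T+[0,0,dz])-[220,150])*4).round())
E
```

```text
[[411. 397.]]
[[410. 408.]]
```

View pics/tip.png

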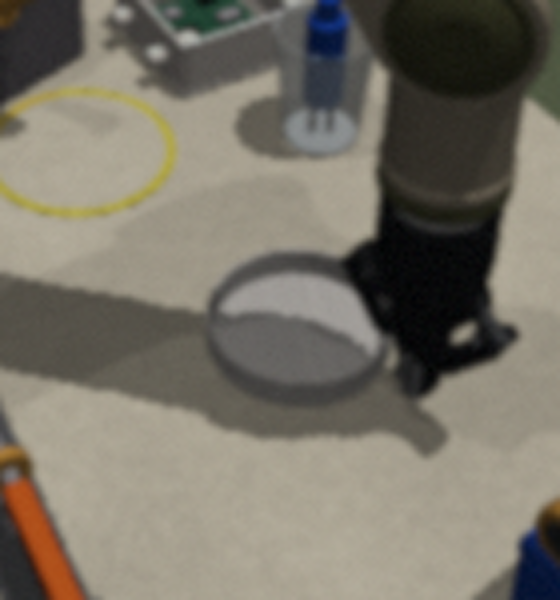

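In the crop the shut fingertip is at (415,393), which projects to TCP height, so the tips stand about level with the reported TCP and not 14 mm below it. That is why the first pinch closed above the rim. The dish has not moved. I'll pinch again about 14 mm lower.

apply_moves(
  plan=[
    [[0, 0, -0.9, 0, -1], [0, 0, -0.9, 0, 0], [0, -0.4, -0.8, 0, 0], [0, -0.6, 0, 0, 0], [0, -0.48, 0, 0, 0], [0, 0, 0, 0, 0], [0, 0, 0.6, 0, 0], [0, 0, 0.7, 0, 0]],
  ],
)

```text
time_s: 10.05
tcp_pos: [0.6554, -0.2183, 0.0427]
tool_rot: [3.14, -0.001, 0.233]
ft_force: [-0.6, 0.1, -1.5]
grip_width: 0.0427
grasp_force: 0.0
```

apply_moves(
  plan=[
    [[0, 0, 0.6, 0, 0], [0, 0, 0.4, 0, 0], [0, 0, 0.2, 0, 0], [0, 0, 0, 0, 0], [0, 0, 0, 0, 0]],
  ],
)

```text
time_s: 10.47
tcp_pos: [0.6547, -0.2186, 0.0129]
tool_rot: [3.142, 0.001, 0.232]
ft_force: [-1.0, -0.2, 0.3]
grip_width: 0.0427
grasp_force: 0.0
```

apply_moves(
  plan=[
    [[0, 0, 0, 0, -0.5], [0, 0, 0, 0, -0.8], [0, 0, 0, 0, -1], [0, 0, 0, 0, -1], [0, 0, 0, 0, -1], [0, 0, 0, 0, -1], [0, 0, 0, 0, -1]],
  ],
  force=25,
)

```text
time_s: 11.05
tcp_pos: [0.655, -0.2183, 0.0139]
tool_rot: [3.141, -0.001, 0.232]
ft_force: [-1.1, 1.2, 5.2]
grip_width: 0.0025
grasp_force: 24.0
```

apply_moves(
  plan=[
    [[0.04, -0.3, 0, 0, -1], [0.07, -0.6, 0, 0, -1], [0.1, -0.8, 0, 0, -1], [0.1, -0.8, 0, 0, -1], [0.1, -0.8, 0, 0, -1], [0.1, -0.8, 0, 0, -1], [0.1, -0.8, 0, 0, -1], [0.1, -0.8, 0, 0, -1]],
  ],
)

```text
time_s: 11.72
tcp_pos: [0.6397, -0.0745, 0.0139]
tool_rot: [3.14, -0.002, 0.232]
ft_force: [1.2, -3.6, 5.8]
grip_width: 0.0028
grasp_force: 24.1
```

apply_moves(
  plan=[
    [[0.1, -0.8, 0, 0, -1], [0.1, -0.8, 0, 0, -1], [0.1, -0.8, 0, 0, -1], [0.1, -0.8, 0, 0, -1], [0.08, -0.7, 0, 0, -1], [0.05, -0.4, 0, 0, -1], [0.01, -0.14, 0, 0, -1], [0, 0, 0, 0, -1]],
  ],
)

```text
time_s: 12.38
tcp_pos: [0.6273, 0.0383, 0.0139]
tool_rot: [-3.141, -0.002, 0.234]
ft_force: [0.6, 2.0, 7.4]
grip_width: 0.0029
grasp_force: 24.2
```

```bash
python3 - <<'E'
from h import *
s=grab('side');t=grab('top')
save(np.hstack([s['pixels'][110:260,170:330],t['pixels'][110:260,120:280]]),'slid',2.4)
print({k:v for k,v in status.observe().items() if k in('tcp_pos','grip_width','grasp_force','ft_force')})
a=np.linspace(0,2*np.pi,37)
C=np.c_[.611+.065*np.cos(a),.097+.065*np.sin(a),0*a+.026]
q=(proj(s,C)-[170,110])*2.4; print('expected rim in crop LRTB',q[:,0].min(),q[:,0].max(),q[:,1].min(),q[:,1].max())
C[:,2]=0;q=(proj(s,C)-[170,110])*2.4; print('base bottom',q[:,1].max())
E
```

```text
{'tcp_pos': array([0.62724497, 0.03823163, 0.01384517]), 'ft_force': array([0.97936379, 1.93382537, 7.7608977 ]), 'grasp_force': 24.24274923861958, 'grip_width': 0.0030671860194007344}
expected rim in crop LRTB 114.18225625934447 214.91204392623004 138.74797083006237 203.80169551596146
base bottom 219.11786079016522
```

View pics/slid.png

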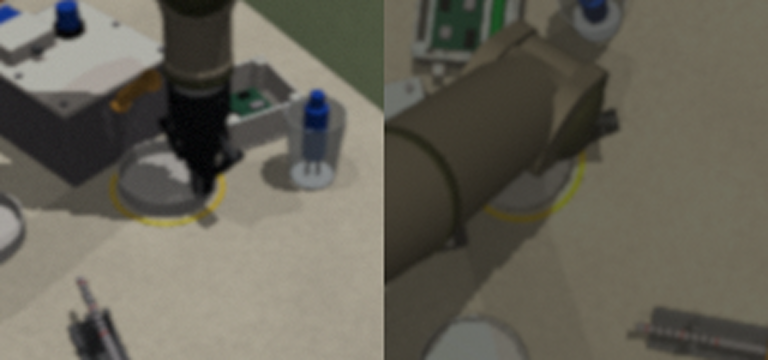

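The slide worked: the dish fills x 117-218 of the left crop, close to the expected 114-215, with the yellow ring showing evenly around it. Next: release, back off, and go to the rod.

apply_moves(
  plan=[
    [[0, 0, 0, 0, -0.6], [0, 0, 0, 0, -0.3], [0, 0, 0, 0, -0.3], [0, 0, -0.4, 0, -0.3], [0, 0, -0.9, 0, -0.3], [0, 0.4, -0.9, 0, 0], [0, 0.8, -0.9, 0, 0], [0, 0.8, -0.9, 0, 0]],
  ],
)

```text
time_s: 13.15
tcp_pos: [0.6381, -0.0126, 0.1148]
tool_rot: [-3.141, 0.001, 0.234]
ft_force: [0.9, -0.5, 0.6]
grip_width: 0.0427
grasp_force: 0.0
```

apply_moves(
  plan=[
    [[-0.95, 0.8, -0.9, 0, 0], [-0.95, 0.8, -0.9, 0, 0], [-0.95, 0.8, 0, 0, 0], [-0.95, 0.8, 0, 0, 0], [-0.95, 0.8, 0, 0, 0], [-0.95, 0.8, 0, 0, 0], [-0.95, 0.8, 0, 0, 0], [-0.95, 0.8, 0, 0, 0]],
  ],
)

```text
time_s: 13.82
tcp_pos: [0.4891, -0.2132, 0.1589]
tool_rot: [-3.141, -0.0, 0.232]
ft_force: [0.7, -0.5, -0.3]
grip_width: 0.0428
grasp_force: 0.0
```

apply_moves(
  plan=[
    [[-0.95, 0.4, 0, 0, 0], [-0.95, 0, 0, 0, 0], [-0.95, 0, 0, 0, 0], [-0.95, 0, 0, -0.038, 0], [-0.95, 0, 0, -0.038, 0], [0, 0, 0, -0.038, 0], [0, 0, 0, -0.038, 0], [0, 0, 0, -0.038, 0]],
  ],
)

```text
time_s: 14.48
tcp_pos: [0.3773, -0.2523, 0.159]
tool_rot: [3.141, -0.0, 0.833]
ft_force: [-0.8, 0.0, 0.5]
grip_width: 0.0426
grasp_force: 0.0
```

apply_moves(
  plan=[
    [[0, 0, 0, -0.038, 0], [0, 0, 0, -0.038, 0], [0, 0, 0, -0.038, 0], [0, 0, 0, -0.038, 0], [0, 0, 0, -0.038, 0], [0, 0, 0, 0, 0], [0, 0, 0, 0, 0]],
  ],
)

```text
time_s: 15.07
tcp_pos: [0.3776, -0.2522, 0.1587]
tool_rot: [3.141, -0.0, 1.422]
ft_force: [0.4, -0.8, -0.1]
grip_width: 0.0427
grasp_force: 0.0
```

```bash
python3 - <<'E'
from h import *
o=status.observe();print(o['tcp_pos'],o['tool_rot'],o['joint_pos'],o['grip_width'])
p=np.array(o['tcp_pos'])[:2];y=o['tool_rot'][2];d=np.array([.3785,-.257])-p
print('tool dx,dy',d@[np.cos(y),np.sin(y)],d@[np.sin(y),-np.cos(y)])
s=grab('side');t=grab('top')
h=cv2.cvtColor(t['pixels'],cv2.COLOR_RGB2HSV).astype(int)
# dish after release, floor bright low-sat pixels in ring area, top view
m=(h[...,1]<28).astype(np.uint8);m[:140]=0;m[215:]=0;m[:,:150]=0;m[:,212:]=0
cs=max(cv2.findContours(m,0,cv2.CHAIN_APPROX_NONE)[0],key=cv2.contourArea)[:,0]
P=plane(t,cs,.003)[:,:2];print('dish box',P.min(0),P.max(0),(P.min(0)+P.max(0))/2,cv2.minEnclosingCircle(P.astype(np.float32)))
E
```

```text
[ 0.37758752 -0.25223967  0.15865913] [ 3.14131273e+00 -7.76048295e-05  1.42164787e+00] [ 0.29621806  0.38951214  0.22505359  2.27661011 -0.18108987  0.49094861
  0.51583711] 0.04267394213895906
tool dx,dy -0.004571893859457908 0.0016097148904761073
dish box [0.55193646 0.03667247] [0.67545388 0.16207632] [0.61369517 0.09937439] ((0.6126325130462646, 0.09990329295396805), 0.06409596651792526)
```

apply_moves(
  plan=[
    [[-0.18, 0.06, 0.8, 0, 0], [0, 0, 0.9, 0, 0], [0, 0, 0.9, 0, 0], [0, 0, 0.9, 0, 0], [0, 0, 0.7, 0, 0], [0, 0, 0.35, 0, 0], [0, 0, 0, 0, 0], [0, 0, 0, 0, 0]],
  ],
)

```text
time_s: 15.83
tcp_pos: [0.3785, -0.2567, 0.0446]
tool_rot: [-3.141, -0.0, 1.425]
ft_force: [-0.9, -0.3, 0.4]
grip_width: 0.0424
grasp_force: 0.0
```

apply_moves(
  plan=[
    [[0, 0, 0, 0, -0.3], [0, 0, 0, 0, -0.5], [0, 0, 0, 0, -0.7], [0, 0, 0, 0, -1], [0, 0, 0, 0, -1], [0, 0, 0, 0, -1], [0, 0, 0, 0, -1]],
  ],
  force=40,
)

```text
time_s: 16.42
tcp_pos: [0.3791, -0.2569, 0.0457]
tool_rot: [3.14, 0.001, 1.425]
ft_force: [-0.7, 0.4, 6.0]
grip_width: 0.017
grasp_force: 38.7
```

apply_moves(
  plan=[
    [[0, 0, -0.3, 0, -1], [0, 0, -0.6, 0, -1], [0, 0, -0.9, 0, -1], [0, 0, -1, 0, -1], [0, 0, -1, 0, -1], [0, 0, -1, 0, -1], [0, 0, -1, 0, -1], [0, 0, -0.5, 0, -1]],
  ],
)

```text
time_s: 17.08
tcp_pos: [0.379, -0.2571, 0.2056]
tool_rot: [3.138, 0.001, 1.426]
ft_force: [0.1, 0.4, -1.5]
grip_width: 0.0169
grasp_force: 39.5
```

```bash
python3 - <<'E'
from h import *
o=status.observe();print(o['tcp_pos'],o['tool_rot'],o['ft_force'],o['ft_torque'],o['grip_width'])
s=grab('side');t=grab('top')
T=np.array(o['tcp_pos']);print(proj(s,T),proj(t,T),proj(t,[.39,-.2,.22]))
u0,v0=proj(s,T)[0].astype(int); a=s['pixels'][max(0,v0-90):v0+60,max(0,u0-100):u0+60]
u1,v1=proj(t,T)[0].astype(int); b=t['pixels'][v1-80:v1+70,max(0,u1-130):u1+40]
print(u0-100,v0-90,u1-130,v1-80)
save(np.hstack([a,b]),'lifted',2.4)
E
```

```text
[ 0.37902128 -0.25706216  0.20555295] [3.13785690e+00 8.54584918e-04 1.42565398e+00] [ 0.14783564  0.38067549 -1.51391698] [-0.07950113 -0.00358368 -0.0203851 ] 0.01690599692388641
[[226.13026744 245.41732195]] [[313.12762083 264.10846393]] [[289.97783439 259.77218302]]
126 155 183 184
```

View pics/lifted.png

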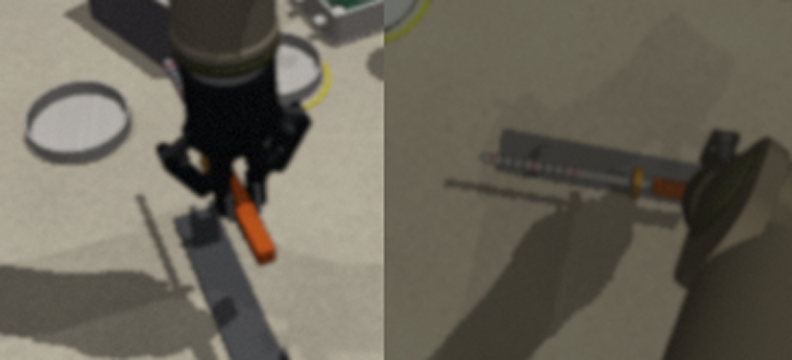

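```bash
python3 - <<'E'
from h import *
s=load('side');t=load('top')
tip=(np.array([[486,157]])-[384,0])/2.4+[183,184]; ts=np.array([[168,64]])/2.4+[126,155]
X,e=tri(tip,t,ts,s);print('tip',X,e)
col=(np.array([[637,182]])-[384,0])/2.4+[183,184];print('collar top view at z .22/.2',plane(t,col,.22),plane(t,col,.2))
print('tip top view at z',[(z,plane(t,tip,z)[0,:2]) for z in(.1,.14,.18,.22)])
he=np.array([[264,252]])/2.4+[126,155]; 
# handle rear end: y known along rod heading: intersect side ray with vertical plane of rod through TCP
o,d=ray(s,np.r_[he,ts]);y=1.4257;n=np.array([np.sin(y),-np.cos(y),0]);T=np.array([.379,-.2571,.2056])
for di in d: print('in rod plane',o+di*((T-o)@n/(di@n)), )
E
```

```text
tip [ 0.41309033 -0.0493312   0.21883363] 0.0007223456634753838
collar top view at z .22/.2 [[ 0.38983832 -0.19633676  0.22      ]] [[ 0.38854711 -0.19865853  0.2       ]]
tip top view at z [(0.1, array([ 0.40766533, -0.04647107])), (0.14, array([ 0.40938011, -0.04738455])), (0.18, array([ 0.41109488, -0.04829804])), (0.22, array([ 0.41280966, -0.04921153]))]
in rod plane [ 0.37073754 -0.31364448  0.22054111]
in rod plane [ 0.40694146 -0.06588149  0.23346942]
```

The rod is held level: tip z is 0.219 and the axis is about 14 mm above the TCP. The tool only turns about the vertical, so the rod has to be tilted by letting it pivot in the pads. I'll put the shaft under the tube's lower lip and raise the grip, which needs only a small force. The tube's underside then sets the 45 degrees.

apply_moves(
  plan=[
    [[0, 0, 0, -0.0393, -1], [0, 0, 0, -0.0393, -1], [0, 0, 0, -0.0392, -1], [0.16, 0.5, 0, 0, -1], [0.16, 0.94, 0, 0, -1], [0.16, 0.94, 0, 0, -1], [0.16, 0.94, 0, 0, -1], [0.16, 0.94, 0, 0, -1]],
  ],
)

```text
time_s: 17.85
tcp_pos: [0.4793, -0.2122, 0.2014]
tool_rot: [-3.141, -0.001, 1.793]
ft_force: [-0.4, -0.3, -1.1]
grip_width: 0.0171
grasp_force: 39.5
```

apply_moves(
  plan=[
    [[0.16, 0.94, 0, 0, -1], [0.16, 0.94, 0, 0, -1], [0.16, 0.94, 0, 0, -1], [0.16, 0.94, 0, 0, -1], [0.16, 0.94, 0, 0, -1], [0.16, 0.94, 0, 0, -1], [0.16, 0.94, 0, 0, -1], [0.16, 0.94, 0, 0, -1]],
  ],
)

```text
time_s: 18.52
tcp_pos: [0.6552, -0.1385, 0.2008]
tool_rot: [-3.14, -0.001, 1.793]
ft_force: [0.4, -0.9, -2.0]
grip_width: 0.0172
grasp_force: 39.5
```

apply_moves(
  plan=[
    [[0.1, 0.4, 0.6, 0, -1], [0, 0, 0.9, 0, -1], [0, 0, 0.9, 0, -1], [0, 0, 0.8, 0, -1], [0, 0, 0.38, 0, -1], [0, 0, 0, 0, -1], [0, 0, 0, 0, -1]],
  ],
)

```text
time_s: 19.1
tcp_pos: [0.6633, -0.1352, 0.1121]
tool_rot: [-3.141, -0.0, 1.795]
ft_force: [-0.3, 1.1, -1.0]
grip_width: 0.0174
grasp_force: 39.5
```

```bash
cat >> h.py <<'E'
UX=np.array([.2233,-.9748,0]);M=np.array([.6065,.1165,.16])
def where():
    o=status.observe();T=np.array(o['tcp_pos'])
    d=T-M;print('X %.4f lat(+world x) %.4f z %.4f yaw %.2f'%(d@UX,d@[.9748,.2233,0],T[2],np.degrees(o['tool_rot'][2])),'f',np.round(o['ft_force'],1),'w %.4f gf %.1f'%(o['grip_width'],o['grasp_force']));return T
E
python3 - <<'E'
from h import *
T=where()
t=grab('top');s=grab('side')
x,y,z=T
tipx=T-UX*.216+[0,0,.014]
p=proj(t,tipx)[0];q=proj(s,tipx)[0];print(p,q,'mouth',proj(t,M),proj(s,M))
a=t['pixels'][int(p[1])-50:int(p[1])+60,int(p[0])-60:int(p[0])+70];b=s['pixels'][int(q[1])-50:int(q[1])+60,int(q[0])-60:int(q[0])+70]
print(int(p[0])-60,int(p[1])-50,int(q[0])-60,int(q[1])-50)
save(np.hstack([a,b]),'pre',3)
E
```

```text
X 0.2580 lat(+world x) -0.0008 z 0.1121 yaw 102.84 f [-0.3  1.1 -1. ] w 0.0174 gf 39.5
[179.03173501 168.12974316] [242.17429474 158.19208377] mouth [[160.8710901 169.5194204]] [[231.99458083 142.77882491]]
119 118 182 108
```

View pics/pre.png

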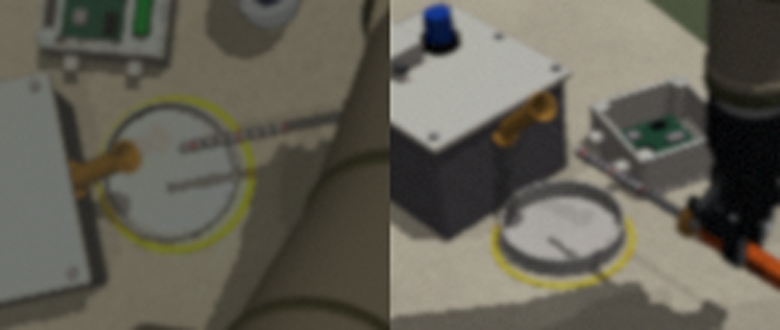

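The tip is at top px (180,168) and side px (246,158), and the mouth is at top px (162,170) and side px (234,142). The dish sits inside the ring. I'll triangulate both and compare them.

```bash
python3 - <<'E'
from h import *
s=load('side');t=load('top')
for n,a,b in(('tip',(180,167.7),(246,158.3)),('mouth',(161.7,170.3),(233.7,142.3))):
    X,e=tri(a,t,b,s);d=X-M;print(n,X,e,'X %.4f lat %.4f'%(d@UX,d@[.9748,.2233,0]))
E
```

```text
tip [0.620278   0.07094058 0.1256848 ] 0.008906876727533144 X 0.0475 lat 0.0033
mouth [0.60672591 0.11245846 0.16361754] 0.00588092472237108 X 0.0040 lat -0.0007
```

apply_moves(
  plan=[
    [[0.5, 0, 0, 0, -1], [0.8, 0, 0, 0, -1], [0.8, 0, 0, 0, -1], [0.6, 0, 0, 0, -1], [0.14, 0, -0.3, 0, -1], [0, 0, -0.4, 0, -1], [0, 0, 0, 0, -1]],
  ],
  force=20,
)

```text
time_s: 19.78
tcp_pos: [0.6489, -0.0672, 0.1329]
tool_rot: [3.138, 0.002, 1.796]
ft_force: [-0.1, -0.7, -1.3]
grip_width: 0.0168
grasp_force: 39.1
```

apply_moves(
  plan=[
    [[0.03, 0, -0.3, 0, -1], [0.03, 0, -0.3, 0, -1], [0.04, 0, -0.3, 0, -1], [0.04, 0, -0.33, 0, -1], [0, 0, 0, 0, -1]],
  ],
)

```text
time_s: 20.2
tcp_pos: [0.6477, -0.0635, 0.1629]
tool_rot: [3.139, 0.001, 1.796]
ft_force: [1.4, -2.9, -2.1]
grip_width: 0.0173
grasp_force: 38.7
```

```bash
python3 - <<'E'
from h import *
T=where();t=grab('top');s=grab('side')
# expected tip for 0 and 10 deg
for th in(0,10):
    c,sn=np.cos(np.radians(th)),np.sin(np.radians(th));tp=T+[0,0,.014]-.216*(UX*c+[0,0,sn]);print(th,proj(t,tp),proj(s,tp))
h=cv2.cvtColor(s['pixels'],cv2.COLOR_RGB2HSV).astype(int)
m=(h[...,0]<13)&(h[...,1]>150)&(h[...,2]>90);m[:110]=0
n,l,st,ce=cv2.connectedComponentsWithStats(m.astype(np.uint8))
for i in range(1,n):
    if st[i,4]>15:
        ys,xs=np.nonzero(l==i);v=cv2.fitLine(np.c_[xs,ys].astype(np.float32),cv2.DIST_L2,0,.01,.01).ravel();print('orange',st[i],v)
for th in(0,10,20):
    c,sn=np.cos(np.radians(th)),np.sin(np.radians(th));d=UX*c+[0,0,sn];a=proj(s,np.array([T+[0,0,.014]+.05*d,T+[0,0,.014]-.045*d]));v=a[0]-a[1];print('handle img dir',th,v/np.linalg.norm(v))
E
```

```text
X 0.1846 lat(+world x) -0.0001 z 0.1629 yaw 102.87 f [ 1.4 -2.9 -2.1] w 0.0173 gf 38.7
0 [[147.35196609 171.33580992]] [[224.40674899 133.79668004]]
10 [[151.46426196 172.96472383]] [[225.91396935 144.69689817]]
orange [280 163  19  11  92] [  0.93253934   0.36106837 290.1087     166.90218   ]
handle img dir 0 [0.86465848 0.50236015]
handle img dir 10 [0.93136365 0.3640903 ]
handle img dir 20 [0.98231513 0.18723512]
```

The handle's image direction matches a 10 degree tilt, with only about 3 N of force, so the pivoting works. I'll carry on to 45.

apply_moves(
  plan=[
    [[0.11, 0, -0.4, 0, -1], [0.12, 0, -0.4, 0, -1], [0.12, 0, -0.39, 0, -1], [0.18, 0, -0.38, 0, -1], [0.18, 0, -0.38, 0, -1], [0.19, 0, -0.37, 0, -1], [0, 0, 0, 0, -1]],
  ],
)

```text
time_s: 20.88
tcp_pos: [0.6424, -0.0394, 0.2212]
tool_rot: [3.139, -0.0, 1.798]
ft_force: [0.9, -0.2, -1.5]
grip_width: 0.017
grasp_force: 38.1
```

apply_moves(
  plan=[
    [[0.24, 0, -0.34, 0, -1], [0.24, 0, -0.34, 0, -1], [0.25, 0, -0.34, 0, -1], [0.21, 0, -0.24, 0, -1], [0.21, 0, -0.23, 0, -1], [0, 0, 0, 0, -1], [0, 0, 0, 0, -1]],
  ],
)

```text
time_s: 21.47
tcp_pos: [0.6353, -0.0124, 0.2564]
tool_rot: [3.141, -0.0, 1.797]
ft_force: [0.0, -0.6, -2.0]
grip_width: 0.0169
grasp_force: 37.2
```

```bash
cat > ang.py <<'E'
from h import *
def tilt():
    T=where();s=grab('side')
    h=cv2.cvtColor(s['pixels'],cv2.COLOR_RGB2HSV).astype(int)
    m=(h[...,0]<13)&(h[...,1]>150)&(h[...,2]>90);m[:60]=0;m[:,:215]=0;m[:,350:]=0
    n,l,st,ce=cv2.connectedComponentsWithStats(m.astype(np.uint8));k=1+np.argmax(st[1:,4])
    ys,xs=np.nonzero(l==k);v=cv2.fitLine(np.c_[xs,ys].astype(np.float32),cv2.DIST_L2,0,.01,.01).ravel();print('orange',st[k],v)
    G=T+[0,0,.014];a=np.arctan2(v[1],v[0])
    f=lambda th:[proj(s,G+k*(UX*np.cos(th)+[0,0,np.sin(th)]))[0] for k in(.05,-.045)]
    th=np.radians(np.arange(-20,70,.5));e=[]
    for q in th: p=f(q);w=p[0]-p[1];e.append(abs(np.sin(np.arctan2(w[1],w[0])-a)))
    print('tilt',np.degrees(th[np.argmin(e)]),min(e), 'orange proj centre',np.mean(f(th[np.argmin(e)]),0))
    return T,th[np.argmin(e)]
if __name__=='__main__': tilt()
E
python3 ang.py
```

```text
X 0.1321 lat(+world x) -0.0007 z 0.2564 yaw 102.95 f [ 0.  -0.6 -2. ] w 0.0169 gf 37.2
orange [277 117   7   8  36] [9.7977869e-02 9.9518859e-01 2.8027777e+02 1.2072222e+02]
tilt 69.5 0.44742024134847086 orange proj centre [264.72803435 127.34205445]
```

```bash
python3 - <<'E'
from h import *
T=where();t=grab('top');s=load('side');G=T+[0,0,.014]
for th in(40,45,50):
    c,sn=np.cos(np.radians(th)),np.sin(np.radians(th));d=UX*c+[0,0,sn]
    for k in(.064,.05,-.046,-.062,-.12): print(th,k,proj(s,G+k*d).round(1),proj(t,G+k*d).round(1))
for n,c in(('side',s),('top',t)):
    h=cv2.cvtColor(c['pixels'],cv2.COLOR_RGB2HSV).astype(int)
    for nm,m in(('or',(h[...,0]<13)&(h[...,1]>140)&(h[...,2]>70)),('br',(h[...,0]>=11)&(h[...,0]<21)&(h[...,1]>110)&(h[...,2]>50))):
        k,l,st,ce=cv2.connectedComponentsWithStats(m.astype(np.uint8))
        for i in range(1,k):
            if st[i,4]>6 and 140<ce[i][0]<320 and 60<ce[i][1]<220: print(n,nm,st[i],ce[i].round(1))
E
```

```text
X 0.1324 lat(+world x) -0.0009 z 0.2561 yaw 102.91 f [-0.4  0.1 -0.9] w 0.0167 gf 37.2
40 0.064 [[278.6 122.2]] [[231.2 143. ]]
40 0.05 [[275.4 123.6]] [[226.5 144.8]]
40 -0.046 [[254.9 132.8]] [[196.1 156.4]]
40 -0.062 [[251.8 134.2]] [[191.3 158.2]]
40 -0.12 [[240.9 139.1]] [[175.  164.5]]
45 0.064 [[277.5 120.2]] [[229.5 143. ]]
45 0.05 [[274.5 122.1]] [[225.1 144.9]]
45 -0.046 [[255.7 134.1]] [[197.3 156.4]]
45 -0.062 [[252.8 136. ]] [[193.  158.2]]
45 -0.12 [[242.8 142.3]] [[178.2 164.4]]
50 0.064 [[276.3 118.3]] [[227.6 143.1]]
50 0.05 [[273.6 120.6]] [[223.7 144.9]]
50 -0.046 [[256.5 135.4]] [[198.7 156.3]]
50 -0.062 [[253.8 137.6]] [[194.8 158.1]]
50 -0.12 [[244.8 145.5]] [[181.6 164.1]]
side or [169  96   7  14  54] [172.  101.7]
side or [275 117   9   9  45] [279.6 120.9]
side br [155  75  17  18 186] [163.3  83. ]
side br [157 100   6   7  12] [159.2 103. ]
side br [278 117   6   4  10] [281.1 118. ]
side br [251 131  10  11  63] [255.1 136.6]
side br [216 139  22  18 170] [226.6 147.1]
top or [227 139   9   8  60] [231.1 142.7]
top br [226 139  11  10  86] [230.5 143.2]
top br [142 169  14  15 108] [148.1 175.1]
```

The tilt is 45 degrees: the collar-to-handle slope in the side view is -0.641 against -0.640 predicted. I'll move out from under the lip and up onto the tube axis, then check the sideways alignment.

apply_moves(
  plan=[
    [[-0.5, 0, 0.1, 0, -1], [-0.8, 0, 0, 0, -1], [-0.8, 0, 0, 0, -1], [-0.7, 0, -0.3, 0, -1], [0, 0, -0.7, 0, -1], [0, 0, -0.8, 0, -1], [0, 0, -0.6, 0, -1], [0, 0, -0.3, 0, -1]],
  ],
)

```text
time_s: 22.23
tcp_pos: [0.6516, -0.083, 0.3226]
tool_rot: [3.14, 0.001, 1.794]
ft_force: [0.3, -0.1, -0.7]
grip_width: 0.0168
grasp_force: 37.3
```

apply_moves(
  plan=[
    [[0.4, 0, 0, 0, -1], [0.5, 0, 0, 0, -1], [0.23, 0, 0, 0, -1], [0, 0, 0, 0, -1], [0, 0, 0, 0, -1]],
  ],
)

```text
time_s: 22.65
tcp_pos: [0.6442, -0.0526, 0.3202]
tool_rot: [-3.14, -0.0, 1.798]
ft_force: [0.2, -0.7, -1.2]
grip_width: 0.0167
grasp_force: 37.2
```

```bash
python3 - <<'E'
from h import *
T=where();t=grab('top');s=grab('side');G=T+[0,0,.0143];d=(UX+[0,0,1])/2**.5
for k in(-.062,-.1,-.16,-.21): print(k,proj(s,G+k*d).round(1),proj(t,G+k*d).round(1))
print('mouth pred',proj(s,M),proj(t,M))
for n,c in(('side',s),('top',t)):
    h=cv2.cvtColor(c['pixels'],cv2.COLOR_RGB2HSV).astype(int)
    m=(h[...,0]>=9)&(h[...,0]<21)&(h[...,1]>110)&(h[...,2]>50)
    k,l,st,ce=cv2.connectedComponentsWithStats(m.astype(np.uint8))
    for i in range(1,k):
        if st[i,4]>6 and 140<ce[i][0]<320 and 60<ce[i][1]<220: print(n,st[i],ce[i].round(1))
g=cv2.cvtColor(t['pixels'],cv2.COLOR_RGB2GRAY)
print('top gray rows 155-180 cols 160..206 step 3');print('     ',list(range(160,206,3)))
for r in range(150,182): print(r,g[r,160:206:3])
E
```

```text
X 0.1732 lat(+world x) -0.0010 z 0.3202 yaw 103.02 f [ 0.2 -0.7 -1.2] w 0.0167 gf 37.2
-0.062 [[263.5 121.4]] [[208.3 149.8]]
-0.1 [[256.2 126.2]] [[197.5 154.3]]
-0.16 [[245.5 133.4]] [[181.5 161.1]]
-0.21 [[237.2 138.9]] [[169.1 166.4]]
mouth pred [[231.99458083 142.77882491]] [[160.8710901 169.5194204]]
side [155  75  17  17 184] [163.3  83. ]
side [156  94  21  17 205] [166.2 103.1]
side [278 100  21  17 149] [290.  106.6]
side [262 116  14  12  96] [267.7 121.4]
side [216 139  22  18 177] [226.8 147. ]
top [251 129   5   8  33] [253.2 132.6]
top [142 165  24  19 189] [153.4 172.9]
top gray rows 155-180 cols 160..206 step 3
      [160, 163, 166, 169, 172, 175, 178, 181, 184, 187, 190, 193, 196, 199, 202, 205]
150 [100 100 100 102  98  99  89  54  60  64  67  70  72  75  75  76]
151 [100 101 102 100  93  92  81  54  58  64  67  71  72  75  75  76]
152 [ 99 101 101  92  79  75  67  53  60  65  67  71  73  75  76  77]
153 [100 100  94  68  64  64  57  54  60  66  68  71  73  74  77  77]
154 [100  95  74  60  77  80  62  56  61  66  69  72  73  75  77  77]
155 [100  84  59  82 101 10
[... 1162 characters left out ...]

172 [ 64  73  99 109 109  65  57  62  65  70  72  73  76  76  77  78]
173 [ 61  72 103 110 108  60  57  62  67  69  71  73  76  78  78  77]
174 [ 67  78 107 109 107  58  58  63  67  69  72  74  76  76  77  78]
175 [ 83  91 109 110 105  57  59  62  66  70  72  74  75  76  77  77]
176 [ 98 104 110 109 105  56  59  63  67  70  71  74  76  75  76  78]
177 [107 107 110 109 103  54  59  63  67  71  72  74  76  77  78  79]
178 [109 109 109 109 100  53  59  63  68  69  73  74  76  76  78  78]
179 [109 110 108 109  97  54  59  64  68  71  72  74  76  77  77  78]
180 [110 109 110 109  93  54  61  64  68  71  74  75  75  77  78  79]
181 [107 110 109 109  88  55  60  66  68  71  73  74  75  77  77  79]
```

apply_moves(
  plan=[
    [[0.2, 0.04, 0.2, 0, -1], [0.25, 0, 0.25, 0, -1], [0.25, 0, 0.25, 0, -1], [0.2, 0, 0.2, 0, -1], [0.2, 0, 0.2, 0, -1], [0, 0, 0, 0, -1]],
  ],
)

```text
time_s: 23.25
tcp_pos: [0.6386, -0.0249, 0.2921]
tool_rot: [-3.14, -0.001, 1.798]
ft_force: [-1.3, 0.7, -1.5]
grip_width: 0.0169
grasp_force: 37.2
```

apply_moves(
  plan=[
    [[0.15, 0, 0.15, 0, -1], [0.15, 0, 0.15, 0, -1], [0, 0, 0, 0, -1]],
  ],
)

```text
time_s: 23.5
tcp_pos: [0.6373, -0.0184, 0.2853]
tool_rot: [-3.141, -0.001, 1.797]
ft_force: [-0.3, 0.9, -2.2]
grip_width: 0.0171
grasp_force: 37.2
```

```bash
python3 -c "
from h import *
T=where()"
```

```text
X 0.1384 lat(+world x) -0.0001 z 0.2853 yaw 102.95 f [-0.3  0.9 -2.2] w 0.0171 gf 37.2
```

apply_moves(
  plan=[
    [[0.2, 0, 0.2, 0, -1], [0.2, 0, 0.2, 0, -1], [0.2, 0, 0.2, 0, -1], [0, 0, 0, 0, -1], [0, 0, 0, 0, -1]],
  ],
)

```text
time_s: 23.92
tcp_pos: [0.6341, -0.004, 0.2706]
tool_rot: [-3.141, -0.0, 1.797]
ft_force: [0.3, -0.1, -1.6]
grip_width: 0.0169
grasp_force: 37.2
```

apply_moves(
  plan=[
    [[0.2, 0, 0.2, 0, -1], [0.2, 0, 0.2, 0, -1], [0.2, 0, 0.2, 0, -1], [0, 0, 0, 0, -1], [0, 0, 0, 0, -1]],
  ],
)

```text
time_s: 24.33
tcp_pos: [0.6307, 0.0106, 0.2555]
tool_rot: [-3.141, -0.0, 1.797]
ft_force: [-0.3, 0.7, -1.3]
grip_width: 0.017
grasp_force: 37.2
```

apply_moves(
  plan=[
    [[0.2, 0, 0.2, 0, -1], [0.3, 0, 0.3, 0, -1], [0.3, 0, 0.3, 0, -1], [0.2, 0, 0.2, 0, -1], [0, 0, 0, 0, -1], [0, 0, 0, 0, -1]],
  ],
)

```text
time_s: 24.83
tcp_pos: [0.6251, 0.0351, 0.2304]
tool_rot: [-3.14, -0.0, 1.797]
ft_force: [-1.0, 2.2, 0.1]
grip_width: 0.0172
grasp_force: 37.2
```

apply_moves(
  plan=[
    [[0.2, 0, 0.2, 0, -1], [0.2, 0, 0.2, 0, -1], [0.2, 0, 0.2, 0, -1], [0.1, 0, 0.1, 0, -1], [0, 0, 0, 0, -1], [0, 0, 0, 0, -1]],
  ],
)

```text
time_s: 25.33
tcp_pos: [0.6213, 0.052, 0.2132]
tool_rot: [-3.141, -0.0, 1.797]
ft_force: [-1.0, 2.7, -0.4]
grip_width: 0.0172
grasp_force: 37.2
```

```bash
python3 -c "
from h import *
T=where();d=T+[0,0,.0143]-M
print('s_grip',(d@UX+d[2])/2**.5,'perp',(d[2]-d@UX)/2**.5)"
```

```text
X 0.0662 lat(+world x) 0.0000 z 0.2132 yaw 102.95 f [-1.   2.7 -0.4] w 0.0172 gf 37.2
s_grip 0.09455458299204199 perp 0.0008971149246019194
```

apply_moves(
  plan=[
    [[0.2, 0, 0.2, 0, -1], [0.2, 0, 0.2, 0, -1], [0.12, 0, 0.12, 0, -1], [0, 0, 0, 0, -1], [0, 0, 0, 0, -1]],
  ],
)

```text
time_s: 25.75
tcp_pos: [0.6184, 0.0648, 0.2001]
tool_rot: [-3.141, -0.001, 1.797]
ft_force: [-2.2, 2.8, -1.1]
grip_width: 0.0169
grasp_force: 37.2
```

apply_moves(
  plan=[
    [[0.06, 0, 0.06, 0, -1], [0, 0, 0, 0, -1], [0.06, 0, 0.06, 0, -1], [0, 0, 0, 0, -1], [0, 0, 0, 0, -1]],
  ],
)

```text
time_s: 26.17
tcp_pos: [0.6181, 0.067, 0.1977]
tool_rot: [3.141, -0.0, 1.796]
ft_force: [0.1, 1.4, 2.6]
grip_width: 0.0168
grasp_force: 37.5
```

apply_moves(
  plan=[
    [[0.04, 0, 0.04, 0, -1], [0, 0, 0, 0, -1], [0, 0, 0, 0, -1]],
  ],
)

```text
time_s: 26.42
tcp_pos: [0.6179, 0.0679, 0.1966]
tool_rot: [3.141, 0.0, 1.796]
ft_force: [0.2, 1.6, 2.7]
grip_width: 0.017
grasp_force: 37.6
```

apply_moves(
  plan=[
    [[0.04, 0, 0.04, 0, -1], [0, 0, 0, 0, -1], [0, 0, 0, 0, -1]],
  ],
)

```text
time_s: 26.67
tcp_pos: [0.6176, 0.069, 0.1955]
tool_rot: [3.141, -0.0, 1.796]
ft_force: [-0.9, 1.6, 3.2]
grip_width: 0.0169
grasp_force: 37.6
```

```bash
python3 -c "
from h import *
T=where();d=T+[0,0,.0143]-M
print('s_grip',(d@UX+d[2])/2**.5,'perp',(d[2]-d@UX)/2**.5)
s=grab('side');D=(UX+[0,0,1])/2**.5
h=cv2.cvtColor(s['pixels'],cv2.COLOR_RGB2HSV).astype(int)
m=(h[...,0]>=13)&(h[...,0]<22)&(h[...,1]>110)&(h[...,2]>50)
k,l,st,ce=cv2.connectedComponentsWithStats(m.astype(np.uint8))
for i in range(1,k):
    if st[i,4]>6 and 200<ce[i][0]<320 and 90<ce[i][1]<220: print(st[i],ce[i].round(1))
print(proj(s,np.array([M,M+.004*D,M+.014*D,M+.066*D])))
"
```

```text
X 0.0488 lat(+world x) 0.0002 z 0.1955 yaw 102.91 f [-0.9  1.6  3.2] w 0.0169 gf 37.6
s_grip 0.06972952023311456 perp 0.0007367275588075412
[216 137  25  20 171] [227.3 146.7]
[[231.99458083 142.77882491]
 [232.60706548 142.3707323 ]
 [234.15252048 141.34111029]
 [242.53140069 135.76137124]]
```

apply_moves(
  plan=[
    [[0.05, 0, 0.05, 0, -1], [0, 0, 0, 0, -1], [0, 0, 0, 0, -1]],
  ],
)

```text
time_s: 26.97
tcp_pos: [0.6172, 0.0703, 0.1942]
tool_rot: [-3.142, -0.0, 1.796]
ft_force: [0.2, 2.6, 2.9]
grip_width: 0.0173
grasp_force: 37.6
```

apply_moves(
  plan=[
    [[0.05, 0, 0.05, 0, -1], [0, 0, 0, 0, -1], [0, 0, 0, 0, -1]],
  ],
)

```text
time_s: 27.22
tcp_pos: [0.6169, 0.0715, 0.1929]
tool_rot: [-3.141, -0.0, 1.796]
ft_force: [-0.1, 2.1, 1.9]
grip_width: 0.017
grasp_force: 37.6
```

apply_moves(
  plan=[
    [[0.04, 0, 0.04, 0, -1], [0, 0, 0, 0, -1], [0, 0, 0, 0, -1]],
  ],
)

```text
time_s: 27.47
tcp_pos: [0.6167, 0.0724, 0.192]
tool_rot: [-3.141, -0.0, 1.796]
ft_force: [-0.4, 2.2, 2.1]
grip_width: 0.017
grasp_force: 37.6
```

apply_moves(
  plan=[
    [[0.05, 0, 0.05, 0, -1], [0, 0, 0, 0, -1], [0, 0, 0, 0, -1]],
  ],
)

```text
time_s: 27.72
tcp_pos: [0.6164, 0.0737, 0.1907]
tool_rot: [-3.142, -0.0, 1.796]
ft_force: [-1.1, 1.6, 2.4]
grip_width: 0.0169
grasp_force: 37.6
```

apply_moves(
  plan=[
    [[0.05, 0, 0.05, 0, -1], [0, 0, 0, 0, -1], [0, 0, 0, 0, -1]],
  ],
)

```text
time_s: 27.97
tcp_pos: [0.6161, 0.0749, 0.1895]
tool_rot: [-3.142, -0.0, 1.796]
ft_force: [-1.1, 1.3, 2.2]
grip_width: 0.0168
grasp_force: 37.6
```

```bash
python3 -c "
from h import *
T=where();d=T+[0,0,.0143]-M
print('s_grip',(d@UX+d[2])/2**.5,'perp',(d[2]-d@UX)/2**.5)
s=grab('side')
h=cv2.cvtColor(s['pixels'],cv2.COLOR_RGB2HSV)
print(h[125:165:2,212:250:3,0]);print(h[125:165:2,212:250:3,2])
"
```

```text
X 0.0427 lat(+world x) 0.0001 z 0.1895 yaw 102.91 f [-1.1  1.3  2.2] w 0.0168 gf 37.6
s_grip 0.06115527893319951 perp 0.0007300128365832763
[[ 30  34  30  34  34  38 130 120 100 130 120 120  30]
 [ 30  30  30  34  30  35  15 135  96  60 105  60  20]
 [ 33  30  26  30  26  34  30  40  90 128  60 130  11]
 [ 30  34  34  30  30  30  34  30  60 120  90   7   9]
 [ 30  34  30  30  30  34  30  34   0  90   9  10  11]
 [ 30  30  30  34  34  30  34  30 120  90   3   9  10]
 [ 30  30  26  38  30  30  23  16  14 120   9  12   8]
 [ 17  26  33  26  30  24  17  16  10   9   9  12  16]
 [ 16  23  34  30  26  16  17  16  10   8  11  18  22]
 [ 13  17  21  20  15  18  18  16  10  10  19  22  21]
 [ 18  13  17  14  16  17  18  17  17  16  20  20  23]
 [ 10  23  10  16  18  17  17  17  16  20  22  22  21]
 [ 15   0  11  18  17  18   4   5   6  18  21  21  24]
 [ 15   6  16  17  17   9 150 140 143  15  20  22  21]
 [ 90  16  18  18  16 135 150 140 150   8  20  21  18]
 [150   6  17  18  15 150 150 130 135  10  20  21  15]
 [135 150   4  14 120 135 165 140 165   0  20  20  20]
 [173 170 150 105 150   0
[... 541 characters left out ...]
69 170 157 105  80  56  31  44  60 123]
 [102 126 171 169 153  95  77  72  60  54  64 130 158]
 [103 105 138 143  84  63  74  69  53  67 138 156 142]
 [102 101  85  71  69  62  65  78  67  79 158 158 128]
 [102  77  52  63  63  56  54  68  71  73 157 159 131]
 [ 73  48  51  64  57  48  45  46  47  61 155 159 130]
 [ 43  36  56  58  51  44  44  42  44  59 153 156 134]
 [ 33  44  67  58  62  42  43  43  44  58 153 153 126]
 [ 32  35  64  68  45  45  46  43  45  51 144 124  81]
 [ 33  33  39  47  39  45  43  45  42  50 139 140  88]
 [ 35  36  33  37  39  43  44  45  43  49 134 135  89]
 [ 31  32  34  38  43  45  44  42  45  47 136 126  93]
 [ 32  34  32  36  44  45  44  43  41  60 137 143 141]]
```

```bash
python3 -c "
from h import *
s=load('side');D=(UX+[0,0,1])/2**.5
h=cv2.cvtColor(s['pixels'],cv2.COLOR_RGB2HSV)
for off in((0,0),(1.7,-.5),(3,1)):
  print(off)
  for k in range(-24,40,3):
    u,v=proj(s,M+k*.001*D)[0]+off
    print(k,(round(float(u)),round(float(v))),h[int(round(v)),int(round(u))],end=' ')
  print()
# width of brass perpendicular to the axis
a=proj(s,np.array([M,M+.03*D]));w=(a[1]-a[0]);w/=np.linalg.norm(w);n=np.array([-w[1],w[0]])
for k in range(-30,36,3):
    c0=proj(s,M+k*.001*D)[0]+[1.7,-.5];r=[h[int(round(p[1])),int(round(p[0]))] for p in (c0+n*q for q in range(-14,15))]
    print(k,''.join('O' if x[0]<13 and x[1]>140 else 'B' if 13<=x[0]<22 and x[1]>95 else '#' if x[2]<30 else '.' for x in r))
"
```

```text
(0, 0)
-24 (228, 145) [ 17 171  61] -21 (229, 145) [ 17 181  62] -18 (229, 145) [ 17 181  62] -15 (230, 144) [ 18 188  69] -12 (230, 144) [ 18 188  69] -9 (231, 144) [ 17 179  77] -6 (231, 143) [ 18 186  78] -3 (232, 143) [ 18 167  78] 0 (232, 143) [ 18 167  78] 3 (232, 142) [ 17 166  77] 6 (233, 142) [ 16 131  66] 9 (233, 142) [ 16 131  66] 12 (234, 142) [ 10 114  58] 15 (234, 141) [ 12 152  67] 18 (235, 141) [ 11 188  61] 21 (235, 141) [ 11 188  61] 24 (236, 140) [ 11 225  59] 27 (236, 140) [ 11 225  59] 30 (237, 140) [  9 197  57] 33 (237, 139) [  8 190  43] 36 (238, 139) [  8 139  33] 39 (238, 139) [  8 139  33] 
(1.7, -0.5)
-24 (230, 145) [ 18 180  65] -21 (231, 144) [ 17 179  77] -18 (231, 144) [ 17 179  77] -15 (231, 144) [ 17 179  77] -12 (232, 143) [ 18 167  78] -9 (232, 143) [ 18 167  78] -6 (233, 143) [ 16 133  69] -3 (233, 143) [ 16 133  69] 0 (234, 142) [ 10 114  58] 3 (234, 142) [ 10 114  58] 6 (235, 142) [  8 144  55] 9 (235, 141) [ 11 188  61] 12 (236, 141) [ 10 217  60] 15 (236, 141) [ 10 217  60] 18 (236, 140) [ 11 225  59] 21 (237, 140) [  9 197  57] 24 (237, 140) 
[... 793 characters left out ...]
.....
-27 ...........BBBBBBBB..........
-24 ...........BBBBBBBB..........
-21 ...........BBBBBBBB..........
-18 ..........BBBBBBBBBB.........
-15 .........BBBBBBBBBBB.........
-12 ..........BBBBBBBBBBB........
-9 ..........BBBBBBBBBBB........
-6 ..........BBBBBBBBBBB........
-3 ..........BBBBBBBBBB.........
0 ..........BBBB.BBBBBB........
3 ..........BBBO..BBBBB........
6 ...........BBOOOOBBB.........
9 ..........BBBOOOOBBBB........
12 ..........BBBOOOOBOB.........
15 ...........BOOOOOOO..........
18 ...........BOOOOOOB..........
21 ...........BOOOOOOO..........
24 ...........BOOOOOO...........
27 ..........#BOO.OO............
30 .........###O#..O............
33 #.......######..O............
```

apply_moves(
  plan=[
    [[0.05, 0, 0.05, 0, -1], [0, 0, 0, 0, -1], [0, 0, 0, 0, -1]],
  ],
)

```text
time_s: 28.27
tcp_pos: [0.6159, 0.0761, 0.1882]
tool_rot: [3.142, -0.0, 1.796]
ft_force: [0.3, 3.0, 2.8]
grip_width: 0.0171
grasp_force: 37.6
```

apply_moves(
  plan=[
    [[0.05, 0, 0.05, 0, -1], [0, 0, 0, 0, -1], [0, 0, 0, 0, -1]],
  ],
)

```text
time_s: 28.52
tcp_pos: [0.6159, 0.0766, 0.1874]
tool_rot: [3.141, 0.001, 1.796]
ft_force: [-0.1, -0.0, 7.4]
grip_width: 0.0173
grasp_force: 38.1
```

apply_moves(
  plan=[
    [[0.05, 0, 0.05, 0, -1], [0, 0, 0, 0, -1], [0, 0, 0, 0, -1]],
  ],
)

```text
time_s: 28.77
tcp_pos: [0.6161, 0.0765, 0.1871]
tool_rot: [3.14, 0.002, 1.795]
ft_force: [-1.1, -2.3, 14.5]
grip_width: 0.0171
grasp_force: 39.0
```

The rod stopped: there was no further advance at grip s = 58 mm, and the force rose to about 15 N. The collar is seated. I'll hold briefly, then draw out along the axis.

apply_moves(
  plan=[
    [[0, 0, 0, 0, -1], [0, 0, 0, 0, -1], [0, 0, 0, 0, -1], [0, 0, 0, 0, -1], [0, 0, 0, 0, -1]],
  ],
)

```text
time_s: 29.18
tcp_pos: [0.6161, 0.0765, 0.1871]
tool_rot: [3.14, 0.002, 1.795]
ft_force: [-0.6, -3.1, 13.6]
grip_width: 0.0174
grasp_force: 39.0
```

apply_moves(
  plan=[
    [[-0.1, 0, -0.1, 0, -1], [-0.2, 0, -0.2, 0, -1], [-0.3, 0, -0.3, 0, -1], [-0.3, 0, -0.3, 0, -1], [-0.3, 0, -0.3, 0, -1], [-0.3, 0, -0.3, 0, -1], [-0.3, 0, -0.3, 0, -1], [0, 0, 0, 0, -1]],
  ],
)

```text
time_s: 29.85
tcp_pos: [0.6264, 0.0316, 0.2328]
tool_rot: [3.139, 0.002, 1.793]
ft_force: [-1.1, -0.3, 0.1]
grip_width: 0.017
grasp_force: 37.3
```

```bash
python3 -c "
from h import *
T=where();d=T+[0,0,.0143]-M
print('s_grip',(d@UX+d[2])/2**.5,'perp',(d[2]-d@UX)/2**.5)"
```

```text
X 0.0872 lat(+world x) 0.0005 z 0.2328 yaw 102.75 f [-1.1 -0.3  0.1] w 0.0170 gf 37.3
s_grip 0.1232487319196378 perp -0.00013018496090849265
```

apply_moves(
  plan=[
    [[-0.3, 0, -0.3, 0, -1], [-0.4, 0, -0.4, 0, -1], [-0.5, 0, -0.5, 0, -1], [-0.5, 0, -0.5, 0, -1], [-0.5, 0, -0.5, 0, -1], [-0.5, 0, -0.5, 0, -1], [-0.4, 0, -0.4, 0, -1], [-0.21, 0, -0.21, 0, -1]],
  ],
)

```text
time_s: 30.52
tcp_pos: [0.6445, -0.0486, 0.3154]
tool_rot: [3.14, 0.001, 1.794]
ft_force: [-0.4, -0.8, -1.2]
grip_width: 0.0171
grasp_force: 37.3
```

apply_moves(
  plan=[
    [[0, 0, 0, 0, -1], [0, 0, 0, 0, -1]],
  ],
)

```text
time_s: 30.68
tcp_pos: [0.6438, -0.0461, 0.3134]
tool_rot: [-3.142, -0.0, 1.796]
ft_force: [-0.5, 0.6, -1.2]
grip_width: 0.0169
grasp_force: 37.3
```

```bash
python3 -c "
from h import *
T=where();d=T+[0,0,.0143]-M
print('s_grip',(d@UX+d[2])/2**.5,'perp',(d[2]-d@UX)/2**.5)"
```

```text
X 0.1668 lat(+world x) 0.0000 z 0.3134 yaw 102.90 f [-0.5  0.6 -1.2] w 0.0169 gf 37.3
s_grip 0.2365108121960859 perp 0.000627545248137481
```

apply_moves(
  plan=[
    [[0.35, 0, -0.35, 0, -1], [0.4, 0, -0.4, 0, -1], [0, 0, 0, 0, -1], [0.4, 0, 0.4, 0, -1], [0.5, 0, 0.5, 0, -1], [0.4, 0, 0.4, 0, -1], [0.3, 0, 0.3, 0, -1], [0, 0, 0, 0, -1]],
  ],
)

```text
time_s: 31.35
tcp_pos: [0.6293, 0.0138, 0.2899]
tool_rot: [-3.138, -0.001, 1.799]
ft_force: [0.1, 0.2, -1.4]
grip_width: 0.0171
grasp_force: 37.2
```

apply_moves(
  plan=[
    [[-0.13, 0, 0.24, 0, -1], [-0.28, 0, 0.31, 0, -1], [-0.28, 0, 0.31, 0, -1], [-0.27, 0, 0.31, 0, -1], [-0.22, 0, 0.35, 0, -1], [-0.22, 0, 0.35, 0, -1], [-0.21, 0, 0.36, 0, -1], [0, 0, 0, 0, -1]],
  ],
)

```text
time_s: 32.02
tcp_pos: [0.6393, -0.03, 0.2345]
tool_rot: [-3.139, 0.0, 1.794]
ft_force: [-0.1, 0.5, 0.6]
grip_width: 0.017
grasp_force: 37.6
```

```bash
python3 ang.py
```

```text
X 0.1501 lat(+world x) -0.0007 z 0.2345 yaw 102.79 f [-0.1  0.5  0.6] w 0.0170 gf 37.6
orange [271 135  19   9  68] [9.7069079e-01 2.4033196e-01 2.8185294e+02 1.3757353e+02]
tilt 14.500000000000002 0.0014713146503786147 orange proj centre [270.3639544  138.37889768]
```

```bash
cat > ang2.py <<'E'
from h import *
def ang2():
    T=where();s=grab('side');t=grab('top');G=T+[0,0,.0143]
    for n,c in(('side',s),('top',t)):
        h=cv2.cvtColor(c['pixels'],cv2.COLOR_RGB2HSV).astype(int)
        for nm,m in(('or',(h[...,0]<13)&(h[...,1]>140)&(h[...,2]>60)),('br',(h[...,0]>=13)&(h[...,0]<22)&(h[...,1]>110)&(h[...,2]>50))):
            k,l,st,ce=cv2.connectedComponentsWithStats(m.astype(np.uint8))
            for i in range(1,k):
                if st[i,4]>6 and 150<ce[i][0]<320 and 90<ce[i][1]<220: print(n,nm,st[i],ce[i].round(1))
    for th in(-5,0,5,15,25,35):
        d=UX*np.cos(np.radians(th))+[0,0,np.sin(np.radians(th))]
        print(th,'rear end',*[proj(c,G+.0715*d).round(1) for c in(s,t)],'collar',*[proj(c,G-.0545*d).round(1) for c in(s,t)],'tip',*[proj(c,G-.2085*d).round(1) for c in(s,t)])
ang2()
E
python3 ang2.py
```

```text
X 0.1495 lat(+world x) -0.0004 z 0.2354 yaw 102.82 f [-0.3 -0.2 -0.2] w 0.0172 gf 37.5
side or [157  95  19  15 181] [166.4 103.3]
side or [258 135   4   4  11] [259.5 136.2]
side or [271 134  19   9 106] [281.  137.6]
side br [251 133   9  11  59] [254.9 137.8]
side br [216 139  22  18 165] [226.4 147.2]
top or [235 140  10   9  69] [239.7 144.1]
top br [142 170  24  14 103] [152.1 175.2]
-5 rear end [[289.7 150.7]] [[248.  144.9]] collar [[254.5 128.1]] [[194.7 155.4]] tip [[216.  103.4]] [[128.1 168.8]]
0 rear end [[289.9 148.8]] [[248.2 144.4]] collar [[254.4 129.5]] [[194.8 155.8]] tip [[216.3 108.9]] [[129.6 169.9]]
5 rear end [[289.9 146.7]] [[248.2 143.9]] collar [[254.5 131. ]] [[195.  156.1]] tip [[216.9 114.4]] [[131.8 170.9]]
15 rear end [[289.4 142.4]] [[247.4 143.1]] collar [[255.  134.2]] [[196.1 156.6]] tip [[219.2 125.8]] [[137.6 172.2]]
25 rear end [[288.3 137.8]] [[245.7 142.5]] collar [[255.9 137.4]] [[197.8 156.9]] tip [[222.8 137.1]] [[145.4 172.9]]
35 rear end [[286.5 133.2]] [[243.  142.1]] collar [[257.2 140.6]] [[200.  157.1]] tip [[227.6 148.2]] [[154.7 173. ]]
```

The collar at (254.9,137.8) and the handle at (281,137.6) agree with 25 degrees, as planned. I'll carry on to level.

apply_moves(
  plan=[
    [[-0.15, 0, 0.38, 0, -1], [-0.15, 0, 0.38, 0, -1], [-0.15, 0, 0.39, 0, -1], [-0.09, 0, 0.4, 0, -1], [-0.08, 0, 0.4, 0, -1], [-0.08, 0, 0.41, 0, -1], [-0.04, 0, 0.3, 0, -1], [0, 0, 0.32, 0, -1]],
  ],
)

```text
time_s: 32.83
tcp_pos: [0.6437, -0.0465, 0.1609]
tool_rot: [-3.141, -0.0, 1.796]
ft_force: [0.4, -0.1, 1.3]
grip_width: 0.0171
grasp_force: 37.8
```

apply_moves(
  plan=[
    [[0, 0, 0, 0, -1], [0, 0, 0, 0, -1]],
  ],
)

```text
time_s: 33.0
tcp_pos: [0.6435, -0.0459, 0.1614]
tool_rot: [-3.14, -0.0, 1.796]
ft_force: [0.0, 1.3, -0.4]
grip_width: 0.0171
grasp_force: 37.6
```

```bash
python3 ang2.py
```

```text
X 0.1665 lat(+world x) -0.0002 z 0.1614 yaw 102.93 f [ 0.   1.3 -0.4] w 0.0171 gf 37.6
side or [157  95  19  15 182] [166.3 103.4]
side or [261 157   5   3   9] [263.2 157.9]
side or [275 160  19  16 147] [284.  167.7]
side br [216 140  22  17 152] [225.7 147.9]
side br [254 149   6  10  35] [255.9 154.4]
top or [246 146   5   4   8] [248.1 147.1]
top or [244 151   7   3   9] [246.7 152.3]
top br [243 146   8   8  32] [246.4 149.5]
top br [143 171  22  13  92] [151.9 175.4]
-5 rear end [[293.6 176.2]] [[253.9 149. ]] collar [[259.3 153. ]] [[204.2 158.8]] tip [[221.8 127.7]] [[142.1 171.3]]
0 rear end [[293.8 174.4]] [[254.1 148.5]] collar [[259.3 154.4]] [[204.2 159.2]] tip [[222.  132.7]] [[143.3 172.3]]
5 rear end [[293.8 172.5]] [[254.1 148.1]] collar [[259.4 155.8]] [[204.4 159.4]] tip [[222.6 138. ]] [[145.1 173.2]]
15 rear end [[293.4 168.5]] [[253.5 147.4]] collar [[259.8 158.7]] [[205.4 159.9]] tip [[224.7 148.6]] [[150.2 174.4]]
25 rear end [[292.3 164.2]] [[251.9 146.9]] collar [[260.7 161.8]] [[206.9 160.2]] tip [[228.1 159.3]] [[157.1 175. ]]
35 rear end [[290.7 159.9]] [[249.5 146.6]] collar [[261.9 164.8]] [[208.9 160.3]] tip [[232.7 169.9]] [[165.6 175. ]]
```

apply_moves(
  plan=[
    [[0, 0, 0.2, 0, -1], [0, 0, 0, 0, -1], [0, 0, -0.3, 0, -1], [0, 0, -0.5, 0, -1], [0, 0, -0.3, 0, -1], [-0.3, 0, 0, 0, -1], [-0.5, 0, 0, 0, -1], [-0.6, 0, 0, 0, -1]],
  ],
)

```text
time_s: 33.77
tcp_pos: [0.6519, -0.0809, 0.1848]
tool_rot: [3.141, 0.0, 1.797]
ft_force: [-0.3, 0.2, -1.5]
grip_width: 0.0168
grasp_force: 37.5
```

apply_moves(
  plan=[
    [[-0.6, 0, 0, 0, -1], [-0.6, 0, 0, 0, -1], [-0.5, 0, 0, 0, -1], [-0.3, 0, 0, 0, -1], [0, 0, 0, 0, -1], [0, 0, 0, 0, -1], [0, 0, 0, 0, -1], [0, 0, 0, 0, -1]],
  ],
)

```text
time_s: 34.43
tcp_pos: [0.6628, -0.1278, 0.1845]
tool_rot: [-3.142, -0.001, 1.797]
ft_force: [0.3, 0.4, -1.6]
grip_width: 0.0166
grasp_force: 37.5
```

```bash
python3 ang2.py; python3 - <<'E'
from h import *
t=load('top');s=load('side')
for n,c,(u,v) in(('top',t,(177,166)),('side',s,(235,132))):
    g=cv2.cvtColor(c['pixels'],cv2.COLOR_RGB2GRAY);print(n,'cols',u-16,'..',u+23,'rows from',v-14)
    for r in range(v-14,v+15): print(r,' '.join('%3d'%x for x in g[r,u-16:u+24:2]))
h=cv2.cvtColor(t['pixels'],cv2.COLOR_RGB2HSV).astype(int)
m=(h[...,1]<28).astype(np.uint8);m[:140]=0;m[215:]=0;m[:,:150]=0;m[:,212:]=0
cs=max(cv2.findContours(m,0,cv2.CHAIN_APPROX_NONE)[0],key=cv2.contourArea)[:,0]
P=plane(t,cs,.003)[:,:2];print('dish',P.min(0),P.max(0))
E
```

```text
X 0.2507 lat(+world x) 0.0003 z 0.1845 yaw 102.98 f [ 0.3  0.4 -1.6] w 0.0166 gf 37.5
side or [157  95  19  15 184] [166.3 103.3]
side or [284 162   7   7  27] [286.8 164.7]
side or [300 166  19  18 155] [309.1 174.9]
side br [216 139  22  18 177] [226.8 147.1]
side br [276 155   6  10  43] [278.7 159.7]
top br [142 165  24  19 183] [153.4 172.9]
-5 rear end [[319.7 183.9]] [[287.8 140.1]] collar [[282.4 159.1]] [[237.7 149.8]] tip [[241.6 132.1]] [[174.5 162.4]]
0 rear end [[320.  182.1]] [[288.2 139.5]] collar [[282.3 160.5]] [[237.6 150.2]] tip [[241.6 137.4]] [[175.2 163.5]]
5 rear end [[320.1 180.1]] [[288.4 139. ]] collar [[282.3 162. ]] [[237.7 150.5]] tip [[242.  142.8]] [[176.5 164.6]]
15 rear end [[319.8 175.9]] [[288.1 138.2]] collar [[282.6 165.1]] [[238.3 151. ]] tip [[244.  153.9]] [[180.8 166.1]]
25 rear end [[318.8 171.4]] [[286.9 137.6]] collar [[283.5 168.3]] [[239.6 151.4]] tip [[247.3 165.1]] [[187.1 166.9]]
35 rear end [[317.2 166.8]] [[284.9 137.2]] collar [[284.7 171.5]] [[241.4 151.6]] tip [[251.9 176.1]] [[195.  167.1]]
top cols 161 .. 200 rows from 152
152 1
[... 4254 characters left out ...]
131  79  67  60  39  65 110  87  72  94 125 146 153 154 149
140 171 173 170 161 132  93  48  54  69  46  71 136 121  79  73 107 124 149 145 137
141 169 171 164 138  99  64  39  46  74  56  73 144 146 110  72  84 101 137 124 101
142 171 165 142 100  73  50  40  49  70  63  72 146 151 140  99  67  86 108 100  79
143 168 144 105  75  63  52  43  53  72  64  74 146 153 150 132  72  72  90  95  85
144 148 109  74  60  59  55  48  64  84  68  70 144 152 153 147  85  79  78  85  94
145 114  75  65  62  54  61  58  79  94  68  66 143 154 153 149  90  97  79  70  91
146  76  58  63  54  47  58  72  94  97  62  68 144 155 155 151  90  97 101  64  75
dish [0.54927323 0.03673028] [0.67542559 0.16215955]
```

The checks agree. The rod is level to within about 3 degrees. Its tip is near (240,135) in the side view, about 25 mm from the dish centre and 0.2 m up, clear of everything. The dish is on the ring. I'll hand in.

```bash
python3 -c "
from h import *
where();print(workorder.sign_off())"
```

```text
X 0.2509 lat(+world x) 0.0004 z 0.1846 yaw 102.98 f [-0.2 -0.1 -1.1] w 0.0172 gf 37.5
the job is handed in; nothing more can be done
None
```

I handed the job in at about 35 s: the dish was slid onto the ring, the rod went down the tube until it stopped (taken as the collar seating) and was drawn out, and it is now held level over the dish. The sign-off returned no verdict.

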